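Test the fillet weld of a gate-hinge bracket with the weld pen

TASK

Check the hinge bracket's weld for cracks: take the test pen out of its stand and draw its tip along the whole weld, in the corner at the foot of the bracket's upright plate, from the left end to the right end as seen from the robot, at a steady 2 cm a second or so, with the tip on the weld or no more than 5 mm off it, never pressed hard, and the pen leaning back from the upright plate by 25 to 45 degrees. Then lower the pen gently back into its stand until its collar sits on the rim; do not shift the bracket or disturb the other things on the desk.

Things in the scene. Friction and masses are not known exactly. Their poses are not given: they have to be found in the camera images.
- pen: Cordless weld-test pen, 165 mm long, about 0.13 kg. Origin: at its unpressed tip; z runs along the pen, tip to butt. From the tip: steel nose to 26 mm, sleeve 20 mm diameter to 70 mm; black collar 38 mm diameter from 70 to 76 mm; round grey body with black bands, 24 mm diameter, 76 to 160 mm; black cap to 165 mm. Starts upright in the stand, collar on rim, grey body up.
- pen_tip (a point): The tip of the pen's steel nose: rounded, 8 mm across, widening to 17 mm at 23 mm from the tip. The nose is spring-loaded: pressed along the pen it gives way from about 2 N on, at most 6 mm (about 5 N), then it is hard. Axes as the pen's.
- stand: The pen's stand, fixed to the desk: black round foot 90 mm across, 9 mm high, and an upright aluminium tube, outside 46 mm, bore 27 mm, rim 80 mm above the desk, bore floor 9 mm above it. Origin: on the tube's axis at desk level; z up. The seated pen's tip is 10 mm above the origin. It stands left or right of the bracket, the tumbler on the other side.
- bracket: Welded steel hinge bracket, loose but heavy (2.9 kg). Base plate 150 (x) by 180 (y) by 8 mm; origin: centre of its underside; z up, x away from the robot, turned up to 25 degrees. On it stands an upright plate 8 mm thick, 180 mm wide, front (-x) face at x = 22 mm, top 108 mm above the desk, with two gussets behind. The weld lies in the front corner.
- pen_grip (a point): Where to grip the pen: on its axis, in the grey body, 117 mm from the tip. The pen is round, so any grip yaw will do. With the pen seated this point is 127 mm above the desk.
- weld_mid (a point): Middle of the fillet weld, on its face (bracket frame x = 18, y = 0, z = 12 mm). The weld is a bright bead, 8 mm legs, 150 mm long, straight, in the corner of base plate and upright. Axes as the bracket's: y along the weld to its left end, x towards the upright. Its face slopes 45 degrees and looks up and towards the robot.
- weld_left (a point): Left end of the weld (seen from the robot), on its face, 75 mm along +y from the middle: the start of the run.
- weld_right (a point): Right end of the weld, on its face, 75 mm along -y from the middle: the end of the run.
- tumbler: Bystander: an empty glass tumbler, 76 mm across, 105 mm high, standing upright. Origin: centre of its foot. (Also there, fixed and clear of the work: a clamp lamp on the desk edge 650 mm to the right of the robot's centre line, 620 mm ahead; its head hangs 300 to 440 mm above the desk, up to 160 mm in from that edge.)
- tape_dispenser: Bystander: a red plastic tape dispenser, 150 mm (x) by 58 mm (y), 82 mm high. Origin: centre of its underside.
- hole_punch: Bystander: a stainless steel hole punch, 118 mm (x) by 105 mm (y), 73 mm high. Origin: centre of its underside.
Not all that is in view belongs to the job. What is shaped like the stand but purple or turquoise is not meant.

How it is judged:
By the outcome, as a careful person would: the job done as asked, in the order asked, and still so for the second after the job is handed in, with the robot touching nothing.
It also fails if it takes over 72 s, if anything falls off the work surface, if the arm or the gripper's body presses on something with over 40 N, if the wrist force passes 120 N, or if a joint passes its speed limit or range.

ROBOT

A 7-joint arm with a two-finger parallel gripper is mounted at the origin on the work surface. World frame = base frame: x ahead of the robot, y to its left, z up, the work surface at z = 0. Lengths are in m, angles in rad, forces in N, time in s.
With the tool pointing down it reaches from about 0.4 to 0.85 m from the base axis. Payload 4.5 kg.
Tool frame: the origin (TCP) lies on the centre line of the jaws, within the pads' length; the fingertips stand 14 mm ahead of it and the grasp point (between the pads) lies 5 mm behind it (ctrl.tips_ahead is the distance from the TCP to the fingertips, in m); z points along the fingers, y is the line along which they close (so a half turn about z gives the same grasp; the last joint's range is limited). The gripper opens to 85 mm and grips with 20 to 120 N. Pads are 22 mm wide; open, the fingers measure 114 mm over their backs; the gripper's body (76 mm by 85 mm) begins 54 mm behind the grasp point. The pads swing forward as they close: fully open they stand 13 mm farther back than shut.
Start: joints at [-1.17, 0.689, -0.195, 1.565, 0.157, 0.902, -0.215], TCP at [0.224, 0.583, 0.245] pointing down, gripper open.
Joint ranges: [-3.01, 3.01], [-0.46, 2.08], [-1.47, 1.51], [0.13, 2.56], [-1, 4.14], [0.04, 2.09], [-2.66, 2.66]. Speed limits (rad/s): [2.57, 2.57, 3.14, 3.14, 3.14, 3.14, 3.14].

INTERFACE

Orientations are given as a unit quaternion [x, y, z, w].
In Python, from bench import telemetry, vision, workorder, ctrl gives the robot as it stands. The module is installed in compiled form; this text tells all that it offers.
- The arm moves only by the tool drive_tool, never from a script. Its argument "moves" is a list that holds one entry, the list of rows, each a list of 7 numbers: the shift along the tool's x, y, z in cm, then the turn, a rotation vector about the tool's x, y, z in rad, then the closure, from 0 (fully open) to 1 (shut). A call has 1 to 10 rows; each row shifts and turns the commanded pose from where the row before left it, along the tool's axes as they then stand; what a row does not reach is not made up. A row lasts 1/12 s, in which the tool goes at most 41.7 mm and 7.16 degrees, less where a joint would pass 70% of its speed; a pose out of reach is approached as far as the arm can. A call is refused whole if a number of a shift passes 4.17 or a number of a turn 0.125, either way. A call with a gripper value outside its range is refused whole. The fingers move at their own pace and stop on an object; "force" is the grip in N (left out, the last holds). Time passes only in rows, so rows that do not move let the fingers close. It gives the time, the measured TCP pose, the force and the opening at its end, in the units of the state.
- telemetry.state(): the state, without advancing time (a new reading comes with each control period).
- vision.capture(name): name is "scene" or "side" or "wrist"; returns a dict with "image" (384x512x3 uint8, red, green, blue), "depth" (384x512 float32, m along the optical axis (not along the pixel's ray), 0 where there is no reading), "mtx" (3x3 intrinsics, pixels), "R" (3x3) and "t" (3): a world point X has camera coordinates R X + t; the wrist camera has in their place "T_tool_cam" (4x4, takes a point from camera to tool coordinates, whose origin is the TCP and whose axes are the flange's). Camera axes: x right, y down, z forward; pixel columns grow to the right and rows downward; lengths in m; the calibration is good to about 2 mm. The wrist camera is an equidistant fisheye: a pixel r from the principal point sees the ray r / f radians off the axis. A picture is of the moment at which its call begins: read the wrist's pose just before it.
- workorder.close_job(): hands the job in, once; it reports no verdict.
The state is a dict: "clock": time; "joints": joint angles; "qd": joint speeds; "joint_torque": joint torques, N m; "position": TCP position; "ee_rot": TCP orientation; "contact_force": force on the tool from outside, world axes, zero at the start; "wrist_torque": the same for the moment, N m; "finger_gap": finger opening in m.
Only numpy, scipy, OpenCV 4.12 (cv2) and the standard library are available. Lean on these libraries where they do the work, as an engineer would, in place of code of your own. Each camera call takes 0.05 s, during which the arm holds its last target. There are 200 camera calls.

## Working session

There is one attempt and no reset: what is moved stays moved. The work goes in short steps, Python scripts to look and compute and a tool call to move; the robot and the scene stay as the last step left them, time stands still between calls to the robot, and variables do not carry over. Pictures are saved under pics/ and viewed, on a budget of 10 in all, crops included, one or two more only if the job needs it, and the job is handed in when it is done.

Besides the shell and the picture viewer there is one more tool, called after ">>>" by a JSON object that holds its "fn" and its "kwargs", one argument or row to a line. drive_tool: Moves the arm, as the interface text tells. Its arguments: {"type":"object","properties":{"moves":{"type":"array"},"force":{"type":"number"}},"required":["moves"]}

```bash
mkdir -p pics
python3 - <<'E'
from bench import telemetry, vision
import cv2, numpy as np
s=telemetry.state(); print(s)
ims=[]
for n in ("scene","side"):
    c=vision.capture(n); np.savez(n+".npz",**c); print(n,c["mtx"].round(1).tolist(),c["R"].round(3).tolist(),c["t"].round(3).tolist())
    cv2.imwrite(f"pics/{n}0.png",cv2.resize(c["image"][:,:,::-1],(800,600),interpolation=cv2.INTER_CUBIC))
c=vision.capture("wrist"); print(c["T_tool_cam"].round(4).tolist(), c["mtx"].tolist())
E
```

```text
{'clock': 0.0, 'joints': array([-1.17016995,  0.6899943 , -0.19455039,  1.56640372,  0.15733306,
        0.90248187, -0.21509118]), 'qd': array([ 0.00138865, -0.00016756,  0.00029351,  0.0025774 , -0.00093723,
       -0.00081077,  0.00119744]), 'joint_torque': array([-3.64115276e-04, -5.39608884e+01, -1.26651105e+00, -1.58549201e+01,
        9.11288545e-03,  9.37482342e-03, -3.63738445e-05]), 'position': array([0.22396186, 0.58279964, 0.24446261]), 'ee_rot': array([ 1.82313150e-01,  9.83240064e-01, -9.38788549e-04, -1.03402144e-04]), 'contact_force': array([ 0.27822856, -0.17050504, -0.12963574]), 'wrist_torque': array([-0.00431982, -0.01371701, -0.00545975]), 'finger_gap': 0.08530331053495012}
scene [[402.5, 0.0, 252.4], [0.0, 402.5, 195.2], [0.0, 0.0, 1.0]] [[0.81, 0.587, -0.007], [0.472, -0.658, -0.586], [-0.348, 0.472, -0.81]] [-0.487, -0.149, 1.289]
side [[407.4, 0.0, 252.9], [0.0, 407.4, 193.9], [0.0, 0.0, 1.0]] [[0.978, -0.209, -0.001], [-0.154, -0.719, -0.678], [0.141, 0.663, -0.735]] [-0.5, 0.2, 1.152]
[[-0.0006, -0.9504, -0.3109, 0.0803], [1.0, -0.0007, 0.0003, -0.0007], [-0.0005, -0.3109, 0.9504, -0.1286], [0.0, 0.0, 0.0, 1.0]] [[297.3186396354542, 0.0, 258.65662146290384], [0.0, 297.3186396354542, 190.15005992020224], [0.0, 0.0, 1.0]]
```

View pics/scene0.png

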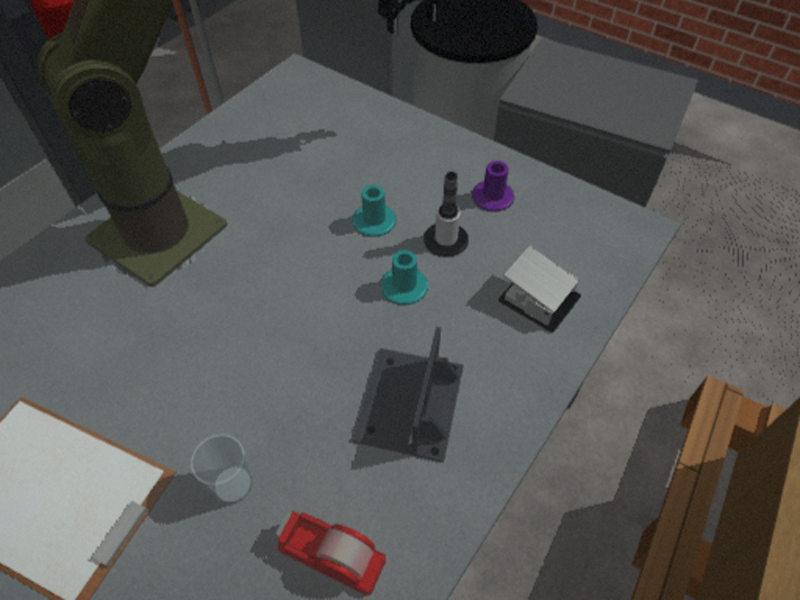

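View pics/side0.png

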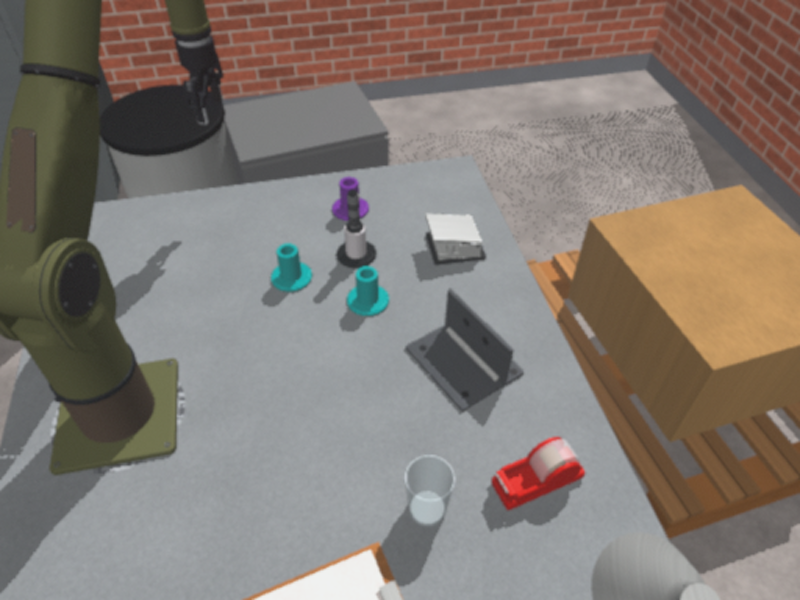

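Stand candidates (scene picture, 800x600): the aluminium tube with black foot holding the pen (447,235); turquoise decoys (374,210) and (405,285); purple decoy (494,190). I choose the aluminium one with the pen in it. In the side view the bracket is at (465,345), with its bright weld at about (470,350). The tumbler is at (430,490), the red tape dispenser at (540,475) and the punch at (455,238).

```bash
cat > h.py <<'E'
import numpy as np, cv2
from scipy.optimize import least_squares
def cloud(c):
    K=c["mtx"]; d=c["depth"]; v,u=np.mgrid[:384,:512]
    P=np.stack([(u-K[0,2])/K[0,0]*d,(v-K[1,2])/K[1,1]*d,d],-1)
    W=(P-c["t"])@c["R"]; W[d==0]=np.nan; return W
def ray(c,u,v,z):
    K=c["mtx"]; r=np.array([(u-K[0,2])/K[0,0],(v-K[1,2])/K[1,1],1.])@c["R"]; o=-c["R"].T@c["t"]
    return o+r*(z-o[2])/r[2]
def circ(P,r):
    f=least_squares(lambda p:np.hypot(P[:,0]-p[0],P[:,1]-p[1])-r,P.mean(0)[:2],loss="soft_l1",f_scale=.001)
    return f.x, np.sqrt(np.mean(f.fun**2))
E
python3 - <<'E'
from h import *
for n,uv in (("scene",(447,235)),("side",(356,245))):
    c=dict(np.load(n+".npz")); W=cloud(c); s=.64
    print(n,"cam",(-c["R"].T@c["t"]).round(3))
    u,v=int(uv[0]*s),int(uv[1]*s); g=ray(c,u,v,.04); print("guess",g.round(3))
    near=np.hypot(W[...,0]-g[0],W[...,1]-g[1])<.06
    tab=(np.abs(W[...,2])<.02); print("table z med",np.nanmedian(W[tab][:,2]))
    for lo,hi,r in ((.02,.07,.023),(.095,.165,.012)):
        P=W[near&(W[...,2]>lo)&(W[...,2]<hi)]; 
        if len(P)>5: print(lo,len(P),*circ(P,r))
    print("max z",np.nanmax(W[near][:,2]))
c=dict(np.load("side.npz")); W=cloud(c)
im=c["image"]; x0,x1,y0,y1=255,345,180,265
cr=im[y0:y1,x0:x1]; cv2.imwrite("pics/br.png",cv2.resize(cr[:,:,::-1],None,fx=7,fy=7,interpolation=cv2.INTER_CUBIC)[:600])
sub=W[y0:y1,x0:x1].reshape(-1,3); up=sub[(sub[:,2]>.03)&(sub[:,2]<.1)]
m=up.mean(0);_,_,V=np.linalg.svd(up-m,full_matrices=False); print("upright",m.round(4),V[2].round(3),len(up))
E
```

```text
scene cam [ 0.914 -0.42   0.953]
guess [0.504 0.309 0.04 ]
table z med -9.404187442344529e-05
0.02 168 [0.49173602 0.32761531] 0.0013903994454783763
0.095 152 [0.49168735 0.32780486] 0.001355352845772083
max z 0.17701042364768566
side cam [ 0.358 -0.725  0.982]
guess [0.488 0.318 0.04 ]
table z med 0.001129126617147222
0.02 149 [0.48918039 0.32862456] 0.0018664951030061868
0.095 125 [0.4894877  0.32888872] 0.0017657220998849614
max z 0.17797957574118595
upright [ 0.6646 -0.0112  0.0655] [ 0.922  0.386 -0.   ] 707
```

View pics/br.png

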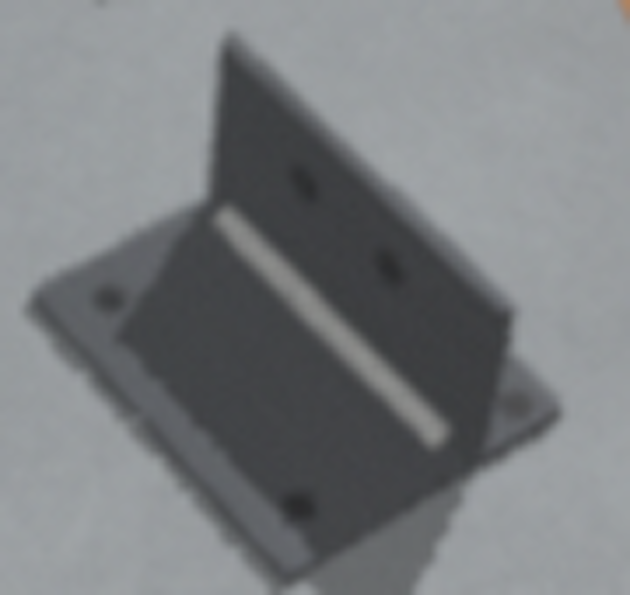

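The crop shows the bracket's front. The bright weld runs from crop pixel (222,213), its left end, to (440,437), its right end. The pen stand choice holds up: both cameras fit its tube and pen body, and agree to 2 mm. Next is the weld.

Run:
```python
from h import *
c=dict(np.load("side.npz")); W=cloud(c)
x0,x1,y0,y1=255,345,180,265
g=cv2.cvtColor(c["image"],cv2.COLOR_RGB2GRAY)
sub=W
up=((W[...,2]>.03)&(W[...,2]<.1)); up[:y0]=0;up[y1:]=0;up[:,:x0]=0;up[:,x1:]=0
P=W[up]; n=np.array([np.cos(np.radians(22.7)),np.sin(np.radians(22.7)),0])
m=P.mean(0); _,_,V=np.linalg.svd((P-m)[:,:2],full_matrices=False); n=np.r_[V[1],0]*np.sign(V[1][0])
# keep front face
d=(P-m)@n; n0=np.median(d); Q=P[np.abs(d-n0)<.003]; m=Q.mean(0);_,_,V=np.linalg.svd((Q-m)[:,:2],full_matrices=False); n=np.r_[V[1],0]*np.sign(V[1][0])
print("yaw",np.degrees(np.arctan2(n[1],n[0])),"face offset",m@n,len(Q),len(P))
msk=((g>95)).astype(np.uint8); roi=np.zeros_like(msk); roi[y0+26:y0+66,x0+27:x0+67]=msk[y0+26:y0+66,x0+27:x0+67]
N,L,S,C=cv2.connectedComponentsWithStats(roi); print(S[1:])
best=min((i for i in range(1,N) if S[i,4]>60), key=lambda i:np.hypot(*(C[i]-[x0+47,y0+46])))
vv,uu=np.nonzero(L==best); pts=np.c_[uu,vv].astype(float)
mc=pts.mean(0);_,_,V=np.linalg.svd(pts-mc,full_matrices=False);a=V[0]*np.sign(V[0][0]);t=(pts-mc)@a
e=[mc+a*(t.min()-.3),mc+a*(t.max()+.3)]
Lw,Rw=[ray(c,*p,.012) for p in e]; print(e,Lw.round(4),Rw.round(4),"len",np.linalg.norm(Lw-Rw),"yaw",np.degrees(np.arctan2((Lw-Rw)[1],(Lw-Rw)[0]))-90)
mid=(Lw+Rw)/2; print("mid",mid, ray(c,*mc,.012), "mid to face (expect 4mm)", m@n-mid@n)
D=W[vv,uu]; print("depth weld mean",np.nanmean(D,0))
# scene: upright top edge points z>0.1
c2=dict(np.load("scene.npz")); W2=cloud(c2)
near=(np.hypot(W2[...,0]-.665,W2[...,1]+.011)<.14)
T=W2[near&(W2[...,2]>.1)]; print("scene top",T.mean(0),len(T)); dd=T@n; print("top dir n offset",np.percentile(dd,[5,50,95]), "expected mid", m@n+.004)
T=W[(np.hypot(W[...,0]-.665,W[...,1]+.011)<.14)&(W[...,2]>.1)];print("side top",np.percentile(T@n,[5,50,95]),T.mean(0))
```

```text
yaw 22.562252993418973 face offset 0.609327271795348 688 707
[[282 206   3   4  11]
 [308 206  14  13  92]
 [286 210  33  34 189]
 [282 242   5   4  13]]
[array([285.62291575, 209.95140101]), array([317.91117878, 242.51908686])] [0.6291 0.0623 0.012 ] [ 0.6885 -0.078   0.012 ] len 0.15237316079049468 yaw 22.929338048112342
mid [ 0.65882159 -0.00783241  0.012     ] [ 0.6604166  -0.01160293  0.012     ] mid to face (expect 4mm) 0.0039349737478605595
depth weld mean [ 0.65974559 -0.01165453  0.01310649]
scene top [ 0.67071983 -0.01143325  0.10713731] 234
top dir n offset [0.61118856 0.61510162 0.61858557] expected mid 0.613327271795348
side top [0.60781996 0.61072839 0.61631943] [ 0.66583734 -0.00919979  0.10669928]
```

```bash
cat >> h.py <<'E'
from scipy.spatial.transform import Rotation as Ro
def plan(p0,q0,p1,R1,n,g):
    """n rows from pose 0 to pose 1: straight line, constant turn"""
    R0=Ro.from_quat(q0); w=(R0.inv()*R1).as_rotvec()/n; d=(np.array(p1)-p0)/n
    R=R0; out=[]
    for i in range(n):
        dp=R.inv().apply(d)*100; out.append([round(float(x),2) for x in dp]+[round(float(x),3) for x in w]+[g]); R=R*Ro.from_rotvec(w)
    print("turn",w*n,"dist",np.linalg.norm(d)*n)
    for i in range(0,n,10): print(out[i:i+10])
def down(yaw): # tool z down, tool x at world angle yaw (rad)
    x=np.array([np.cos(yaw),np.sin(yaw),0]); z=np.array([0,0,-1.]); return Ro.from_matrix(np.c_[x,np.cross(z,x),z])
E
python3 - <<'E'
from h import *
from bench import telemetry
s=telemetry.state()
plan(s["position"],s["ee_rot"],[.4905,.3282,.245],down(np.radians(22.7)),24,0)
E
```

```text
turn [-5.29323914e-04  1.67882704e-03  2.37866656e+00] dist 0.36868354014725796
[[-1.42, -0.59, -0.0, -0.0, 0.0, 0.099, 0], [-1.47, -0.45, -0.0, -0.0, 0.0, 0.099, 0], [-1.51, -0.3, -0.0, -0.0, 0.0, 0.099, 0], [-1.53, -0.15, -0.0, -0.0, 0.0, 0.099, 0], [-1.54, 0.0, -0.0, -0.0, 0.0, 0.099, 0], [-1.53, 0.15, -0.0, -0.0, 0.0, 0.099, 0], [-1.51, 0.3, -0.0, -0.0, 0.0, 0.099, 0], [-1.47, 0.45, -0.0, -0.0, 0.0, 0.099, 0], [-1.42, 0.59, -0.0, -0.0, 0.0, 0.099, 0], [-1.35, 0.73, -0.0, -0.0, 0.0, 0.099, 0]]
[[-1.27, 0.86, -0.0, -0.0, 0.0, 0.099, 0], [-1.18, 0.98, -0.0, -0.0, 0.0, 0.099, 0], [-1.08, 1.09, -0.0, -0.0, 0.0, 0.099, 0], [-0.96, 1.2, -0.0, -0.0, 0.0, 0.099, 0], [-0.84, 1.29, -0.0, -0.0, 0.0, 0.099, 0], [-0.71, 1.36, -0.0, -0.0, 0.0, 0.099, 0], [-0.57, 1.43, -0.0, -0.0, 0.0, 0.099, 0], [-0.43, 1.48, -0.0, -0.0, 0.0, 0.099, 0], [-0.28, 1.51, -0.0, -0.0, 0.0, 0.099, 0], [-0.13, 1.53, -0.0, -0.0, 0.0, 0.099, 0]]
[[0.02, 1.54, -0.0, -0.0, 0.0, 0.099, 0], [0.18, 1.53, -0.0, -0.0, 0.0, 0.099, 0], [0.33, 1.5, -0.0, -0.0, 0.0, 0.099, 0], [0.47, 1.46, -0.0, -0.0, 0.0, 0.099, 0]]
```

>>> {"fn": "drive_tool", "kwargs": {
  "moves": [
    [[-1.42,-0.59,0,0,0,0.099,0],[-1.47,-0.45,0,0,0,0.099,0],[-1.51,-0.3,0,0,0,0.099,0],[-1.53,-0.15,0,0,0,0.099,0],[-1.54,0,0,0,0,0.099,0],[-1.53,0.15,0,0,0,0.099,0],[-1.51,0.3,0,0,0,0.099,0],[-1.47,0.45,0,0,0,0.099,0],[-1.42,0.59,0,0,0,0.099,0],[-1.35,0.73,0,0,0,0.099,0]]
  ]
}}

```text
clock: 0.98
position: [0.3356, 0.4765, 0.2451]
ee_rot: [0.629, 0.777, -0.0, -0.0]
contact_force: [-0.4, 0.4, 0.1]
finger_gap: 0.0856
```

>>> {"fn": "drive_tool", "kwargs": {
  "moves": [
    [[-1.27,0.86,0,0,0,0.099,0],[-1.18,0.98,0,0,0,0.099,0],[-1.08,1.09,0,0,0,0.099,0],[-0.96,1.2,0,0,0,0.099,0],[-0.84,1.29,0,0,0,0.099,0],[-0.71,1.36,0,0,0,0.099,0],[-0.57,1.43,0,0,0,0.099,0],[-0.43,1.48,0,0,0,0.099,0],[-0.28,1.51,0,0,0,0.099,0],[-0.13,1.53,0,0,0,0.099,0]]
  ]
}}

```text
clock: 1.82
position: [0.4468, 0.3707, 0.245]
ee_rot: [0.923, 0.385, -0.0, -0.0]
contact_force: [-0.4, 0.1, 0.5]
finger_gap: 0.0853
```

>>> {"fn": "drive_tool", "kwargs": {
  "moves": [
    [[0.02,1.54,0,0,0,0.099,0],[0.18,1.53,0,0,0,0.099,0],[0.33,1.5,0,0,0,0.099,0],[0.47,1.46,0,0,0,0.099,0],[0,0,0,0,0,0,0],[0,0,0,0,0,0,0]]
  ]
}}

```text
clock: 2.32
position: [0.4911, 0.3284, 0.245]
ee_rot: [0.98, 0.199, -0.0, 0.0]
contact_force: [0.2, 0.5, 1.0]
finger_gap: 0.0856
```

```bash
cat >> h.py <<'E'
def wproj(c,s,X):
    T=c["T_tool_cam"]; Rt=Ro.from_quat(s["ee_rot"]).as_matrix(); Xt=(np.atleast_2d(X)-s["position"])@Rt
    Xc=(Xt-T[:3,3])@T[:3,:3]; K=c["mtx"]; th=np.arctan2(np.hypot(Xc[:,0],Xc[:,1]),Xc[:,2]); ph=np.arctan2(Xc[:,1],Xc[:,0])
    r=K[0,0]*th; return np.c_[K[0,2]+r*np.cos(ph),K[1,2]+r*np.sin(ph)]
def wcloud(c,s):
    K=c["mtx"]; v,u=np.mgrid[:384,:512]; x=u-K[0,2]; y=v-K[1,2]; r=np.hypot(x,y)+1e-9; th=r/K[0,0]; d=c["depth"]
    P=np.stack([x/r*np.tan(th)*d,y/r*np.tan(th)*d,d],-1); P[(d==0)|(th>1.3)]=np.nan
    T=c["T_tool_cam"]; return (P@T[:3,:3].T+T[:3,3])@Ro.from_quat(s["ee_rot"]).as_matrix().T+s["position"]
E
python3 - <<'E'
from h import *
from bench import telemetry,vision
s=telemetry.state(); print(s["position"],s["joints"].round(3),s["clock"],s["contact_force"])
R=Ro.from_quat(s["ee_rot"]).as_matrix(); print(R.round(3).tolist())
c=vision.capture("wrist"); W=wcloud(c,s)
near=np.hypot(W[...,0]-.4905,W[...,1]-.3282)<.035
for lo,hi,r in ((.09,.165,.012),(.02,.07,.023)):
    P=W[near&(W[...,2]>lo)&(W[...,2]<hi)]
    if len(P)>8: print(lo,len(P),*circ(P,r))
T=W[near&(W[...,2]>.17)]; print("cap",len(T),T.mean(0),np.ptp(T,axis=0))
print(wproj(c,s,[[.4905,.3282,.175],[.4905,.3282,.08]]))
cv2.imwrite("pics/w1.png",c["image"][:,:,::-1])
E
```

```text
[0.49113374 0.32844846 0.24502376] [-0.926  0.684  0.459  1.693 -0.38   0.855 -1.474] 2.3167 [0.24273198 0.47831845 1.00712643]
[[0.921, 0.389, -0.0], [0.389, -0.921, -0.001], [-0.001, 0.0, -1.0]]
0.09 628 [0.49013564 0.32720323] 0.000522255342123254
0.02 270 [0.48996292 0.32719556] 0.00016171667867413388
cap 12638 [0.50327264 0.33348228 0.31232177] [0.03904807 0.06223562 0.1643831 ]
[[258.52903938 209.56659946]
 [258.62358488 174.79966991]]
```

View pics/w1.png

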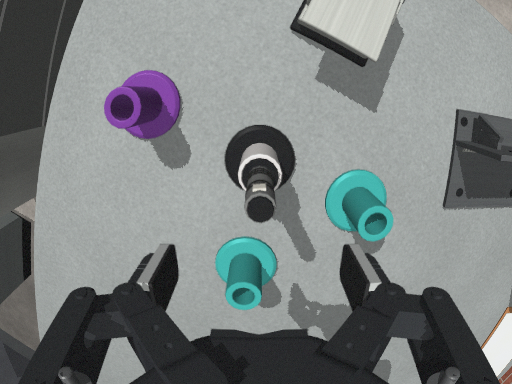

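The wrist view shows the pen's cap at (260,208) above the aluminium tube and black foot (260,155). It sits midway between the open fingers, with the decoys off to the sides. The cloud fit gives the axis as (0.490, 0.327). Now I descend and grip.

>>> {"fn": "drive_tool", "kwargs": {
  "moves": [
    [[-0.13,0.05,1.3,0,0,0,0],[0,0,1.3,0,0,0,0],[0,0,1.3,0,0,0,0],[0,0,1.3,0,0,0,0],[0,0,1.3,0,0,0,0],[0,0,1.3,0,0,0,0],[0,0,1.3,0,0,0,0],[0,0,1.3,0,0,0,0],[0,0,1.3,0,0,0,0],[0,0,0.6,0,0,0,0]]
  ]
}}

```text
clock: 3.2
position: [0.4879, 0.3292, 0.1207]
ee_rot: [0.98, 0.2, -0.002, -0.0]
contact_force: [0.5, 0.2, 1.0]
finger_gap: 0.0856
```

>>> {"fn": "drive_tool", "kwargs": {
  "moves": [
    [[0,0,0,0,0,0,0.3],[0,0,0,0,0,0,0.5],[0,0,0,0,0,0,0.6],[0,0,0,0,0,0,0.65],[0,0,0,0,0,0,0.7],[0,0,0,0,0,0,0.8],[0,0,0,0,0,0,1],[0,0,0,0,0,0,1],[0,0,0,0,0,0,1],[0,0,0,0,0,0,1]]
  ],
  "force": 60
}}

```text
clock: 4.03
position: [0.4906, 0.328, 0.1231]
ee_rot: [0.98, 0.198, 0.001, -0.0]
contact_force: [-1.4, -0.2, 5.3]
finger_gap: 0.0226
```

>>> {"fn": "drive_tool", "kwargs": {
  "moves": [
    [[0,0,0,0,0,0,1],[0,0,0,0,0,0,1],[0,0,0,0,0,0,1],[0,0,0,0,0,0,1]]
  ]
}}

```text
clock: 4.37
position: [0.4905, 0.328, 0.123]
ee_rot: [0.98, 0.198, 0.001, -0.0]
contact_force: [-0.7, 0.1, 5.1]
finger_gap: 0.0226
```

>>> {"fn": "drive_tool", "kwargs": {
  "moves": [
    [[0,0,-0.3,0,0,0,1],[0,0,-0.8,0,0,0,1],[0,0,-1.2,0,0,0,1],[0,0,-1.7,0,0,0,1],[0,0,-2,0,0,0,1],[0,0,-2,0,0,0,1],[0,0,-2,0,0,0,1],[0,0,-2,0,0,0,1],[0,0,-1.5,0,0,0,1],[0,0,-0.5,0,0,0,1]]
  ]
}}

```text
clock: 5.2
position: [0.4913, 0.3282, 0.2656]
ee_rot: [0.98, 0.198, 0.002, -0.001]
contact_force: [1.3, 0.1, -2.3]
finger_gap: 0.0229
```

>>> {"fn": "drive_tool", "kwargs": {
  "moves": [
    [[0,0,0,0,0,0,1],[0,0,0,0,0,0,1],[0,0,0,0,0,0,1]]
  ]
}}

```text
clock: 5.45
position: [0.4893, 0.3277, 0.2613]
ee_rot: [0.98, 0.198, -0.001, 0.0]
contact_force: [-0.2, 0.0, -1.6]
finger_gap: 0.0222
```

Run:
```python
from h import *
from bench import telemetry,vision
s=telemetry.state(); print(s["position"],s["joints"].round(3),s["contact_force"],s["finger_gap"])
R=Ro.from_quat(s["ee_rot"])
ims=[]
for n in ("scene","side"):
    c=vision.capture(n); W=cloud(c); L=R.inv().apply(W.reshape(-1,3)-s["position"]).reshape(W.shape)
    # nose/sleeve/body points in tool frame
    near=np.hypot(L[...,0],L[...,1])<.03
    for lo,hi,r in ((.048,.085,.010),(.02,.035,.012),(-.02,.02,.012)):
        P=L[near&(L[...,2]>lo)&(L[...,2]<hi)]; 
        if len(P)>8: print(n,lo,len(P),*circ(P,r))
    q=L[near&(L[...,2]>.03)]; print("tip max z",np.nanmax(q[:,2]))
    K=c["mtx"]; p=c["R"]@(s["position"]+R.apply([0,0,.05]))+c["t"]; u,v=(K@p)[:2]/p[2]; u,v=int(u),int(v)
    ims.append(cv2.resize(c["image"][max(v-45,0):v+45,u-40:u+40,::-1],(400,450),interpolation=cv2.INTER_CUBIC))
cv2.imwrite("pics/held.png",np.hstack(ims))
np.save("lift.npy",np.r_[s["position"],s["ee_rot"]])
```

```text
[0.48929478 0.32765604 0.26128227] [-0.935  0.664  0.473  1.678 -0.37   0.891 -1.484] [-1.54769111e-01  5.12279646e-04 -1.57054450e+00] 0.022195910270826718
scene 0.048 57 [0.0009514  0.00040368] 0.0015177541702486466
scene 0.02 39 [0.00107211 0.00068865] 0.0020391986337416497
scene -0.02 82 [0.00071489 0.01213642] 0.00242902266842801
tip max z 0.257593753918368
side 0.048 56 [-0.00044009 -0.00126945] 0.0018315508733755153
side 0.02 35 [-0.00112029 -0.00114329] 0.002664437400561366
side -0.02 107 [-0.00192784  0.00780666] 0.0057470737707464
tip max z 0.258902323725734
```

View pics/held.png

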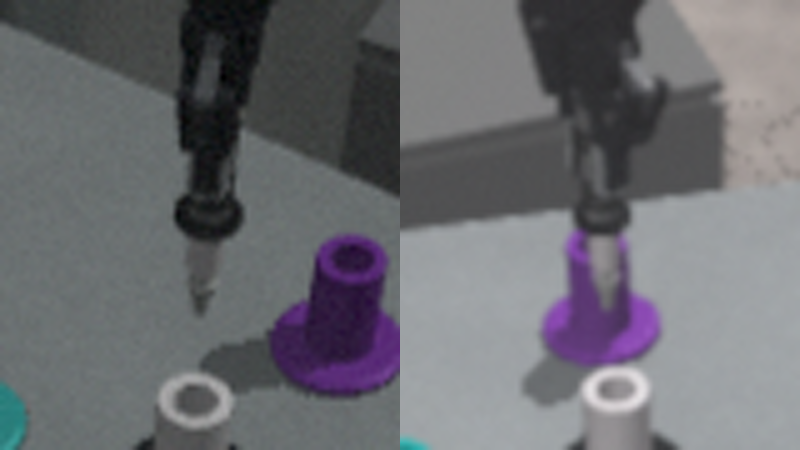

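The pen hangs straight: collar clear, nose down over the empty stand tube, with the purple decoy behind. I'll plan the travel to above the weld's left end, with the pen tilted 35°.

```bash
cat >> h.py <<'E'
YAW=np.radians(22.7); XB=np.array([np.cos(YAW),np.sin(YAW),0]); YB=np.array([-np.sin(YAW),np.cos(YAW),0]); Z=np.array([0,0,1.])
MID=XB*.606+YB*(-.2615)+Z*.012
LEAN=np.radians(35); AX=np.cos(LEAN)*Z-np.sin(LEAN)*XB
RW=Ro.from_matrix(np.c_[np.cos(LEAN)*XB+np.sin(LEAN)*Z,-YB,-AX])
TIP=.113
def tcp(y,back,up=0,xb=0): return MID+YB*y+AX*(TIP+back)+Z*up+XB*xb
def tipinfo(s):
    R=Ro.from_quat(s["ee_rot"]); t=s["position"]+R.apply([0,0,TIP])-MID; a=-R.apply([0,0,1])
    return dict(xb=round(t@XB*1e3,1),yb=round(t@YB*1e3,1),z=round(t[2]*1e3,1),ax=round(t@AX*1e3,1),lean=round(np.degrees(np.arctan2(-a@XB,a[2])),1),side=round(np.degrees(np.arcsin(a@YB)),1))
E
python3 - <<'E'
from h import *
from bench import telemetry
s=telemetry.state(); print(MID, tcp(.077,.06))
plan(s["position"],s["ee_rot"],tcp(.077,.06,.08),RW,20,1)
E
```

```text
[ 0.65997251 -0.00738465  0.012     ] [0.53871547 0.02535782 0.1537133 ]
turn [-3.85526202e-04  6.13122505e-01  2.68275317e-03] dist 0.3074685815117705
[[-0.36, 1.49, 0.14, -0.0, 0.031, 0.0, 1], [-0.36, 1.49, 0.13, -0.0, 0.031, 0.0, 1], [-0.37, 1.49, 0.12, -0.0, 0.031, 0.0, 1], [-0.37, 1.49, 0.11, -0.0, 0.031, 0.0, 1], [-0.37, 1.49, 0.09, -0.0, 0.031, 0.0, 1], [-0.38, 1.49, 0.08, -0.0, 0.031, 0.0, 1], [-0.38, 1.49, 0.07, -0.0, 0.031, 0.0, 1], [-0.38, 1.49, 0.06, -0.0, 0.031, 0.0, 1], [-0.38, 1.49, 0.05, -0.0, 0.031, 0.0, 1], [-0.38, 1.49, 0.04, -0.0, 0.031, 0.0, 1]]
[[-0.38, 1.49, 0.02, -0.0, 0.031, 0.0, 1], [-0.38, 1.49, 0.01, -0.0, 0.031, 0.0, 1], [-0.38, 1.49, 0.0, -0.0, 0.031, 0.0, 1], [-0.38, 1.49, -0.01, -0.0, 0.031, 0.0, 1], [-0.38, 1.49, -0.02, -0.0, 0.031, 0.0, 1], [-0.38, 1.49, -0.03, -0.0, 0.031, 0.0, 1], [-0.38, 1.49, -0.05, -0.0, 0.031, 0.0, 1], [-0.38, 1.49, -0.06, -0.0, 0.031, 0.0, 1], [-0.38, 1.49, -0.07, -0.0, 0.031, 0.0, 1], [-0.37, 1.49, -0.08, -0.0, 0.031, 0.0, 1]]
```

>>> {"fn": "drive_tool", "kwargs": {
  "moves": [
    [[-0.36,1.49,0.14,0,0.031,0,1],[-0.36,1.49,0.13,0,0.031,0,1],[-0.37,1.49,0.12,0,0.031,0,1],[-0.37,1.49,0.11,0,0.031,0,1],[-0.37,1.49,0.09,0,0.031,0,1],[-0.38,1.49,0.08,0,0.031,0,1],[-0.38,1.49,0.07,0,0.031,0,1],[-0.38,1.49,0.06,0,0.031,0,1],[-0.38,1.49,0.05,0,0.031,0,1],[-0.38,1.49,0.04,0,0.031,0,1]]
  ]
}}

```text
clock: 6.38
position: [0.5145, 0.1758, 0.2476]
ee_rot: [0.968, 0.196, 0.151, -0.03]
contact_force: [0.4, -0.1, -1.2]
finger_gap: 0.0226
```

>>> {"fn": "drive_tool", "kwargs": {
  "moves": [
    [[-0.38,1.49,0.02,0,0.031,0,1],[-0.38,1.49,0.01,0,0.031,0,1],[-0.38,1.49,0,0,0.031,0,1],[-0.38,1.49,-0.01,0,0.031,0,1],[-0.38,1.49,-0.02,0,0.031,0,1],[-0.38,1.49,-0.03,0,0.031,0,1],[-0.38,1.49,-0.05,0,0.031,0,1],[-0.38,1.49,-0.06,0,0.031,0,1],[-0.38,1.49,-0.07,0,0.031,0,1],[-0.37,1.49,-0.08,0,0.031,0,1]]
  ]
}}

```text
clock: 7.22
position: [0.5574, 0.0367, 0.2746]
ee_rot: [0.946, 0.194, 0.254, -0.064]
contact_force: [0.4, -0.2, -1.6]
finger_gap: 0.0228
```

>>> {"fn": "drive_tool", "kwargs": {
  "moves": [
    [[0,0,0,0,0,0,1],[0,0,0,0,0,0,1],[0,0,0,0,0,0,1]]
  ]
}}

```text
clock: 7.47
position: [0.5569, 0.038, 0.2743]
ee_rot: [0.946, 0.194, 0.253, -0.064]
contact_force: [0.1, 0.3, -1.7]
finger_gap: 0.0227
```

Run:
```python
from h import *
from bench import telemetry,vision
s=telemetry.state(); print(s["position"],s["joints"].round(3),s["contact_force"],s["finger_gap"],s["clock"]); print(tipinfo(s))
c=vision.capture("wrist"); np.savez("w2.npz",**c,pos=s["position"],q=s["ee_rot"])
tip=s["position"]+Ro.from_quat(s["ee_rot"]).apply([0,0,TIP])
print(wproj(c,s,[MID+YB*.075,MID,MID-YB*.075,tip]).round(1))
W=wcloud(c,s); near=np.hypot(W[...,0]-MID[0],W[...,1]-MID[1])<.1
U=W[near&(W[...,2]>.03)&(W[...,2]<.1)]; f=U@XB; f=f[f<.62]; print("upright face off",np.percentile(f,[10,50,90]),len(f))
im=c["image"].copy()
cv2.imwrite("pics/w2.png",im[:,:,::-1])
```

```text
[0.55690384 0.03799609 0.27429645] [ 0.2    0.465 -0.342  2.181 -1.     0.044 -0.247] [ 0.12610497  0.33610311 -1.72932219] 0.022702320497196615 7.4667
{'xb': np.float64(-20.7), 'yb': np.float64(84.7), 'z': np.float64(164.7), 'ax': np.float64(146.8), 'lean': np.float64(30.2), 'side': np.float64(-1.5)}
[[268.4 200.2]
 [320.8 200.6]
 [370.1 200.7]
 [258.6 190.1]]
upright face off [0.60811107 0.60852019 0.60894052] 1512
```

View pics/w2.png

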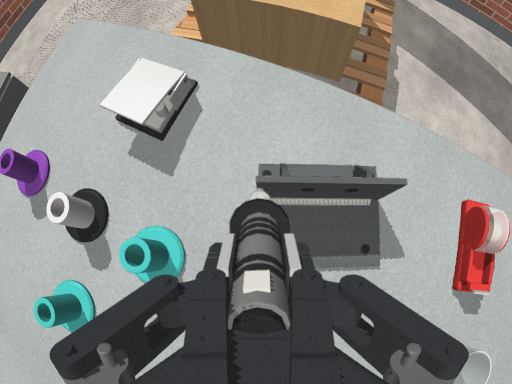

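The wrist view shows the bracket at the right (weld line y≈200, x from 268 to 370) and the pen foreshortened at (258,210). The arm hit limits on joints 5 and 6, so it stopped at only 30° of lean and off target. A tool leaning that far forward won't work here. I'll put the pen back and regrip it with the tool tilted about 25° the other way, in the plane of the pads. At the weld the tool then needs only about 10° of lean.

Run:
```python
from h import *
from bench import telemetry
s=telemetry.state()
plan(s["position"],s["ee_rot"],[.4905,.328,.262],down(YAW),20,1)
```

```text
turn [-0.02616378 -0.52789962  0.00915121] dist 0.29697162102363106
[[0.19, -1.46, 0.22, -0.001, -0.026, 0.0, 1], [0.19, -1.46, 0.21, -0.001, -0.026, 0.0, 1], [0.2, -1.46, 0.21, -0.001, -0.026, 0.0, 1], [0.2, -1.46, 0.2, -0.001, -0.026, 0.0, 1], [0.21, -1.46, 0.19, -0.001, -0.026, 0.0, 1], [0.21, -1.46, 0.18, -0.001, -0.026, 0.0, 1], [0.22, -1.46, 0.18, -0.001, -0.026, 0.0, 1], [0.22, -1.46, 0.17, -0.001, -0.026, 0.0, 1], [0.22, -1.46, 0.16, -0.001, -0.026, 0.0, 1], [0.23, -1.46, 0.15, -0.001, -0.026, 0.0, 1]]
[[0.23, -1.46, 0.15, -0.001, -0.026, 0.0, 1], [0.23, -1.46, 0.14, -0.001, -0.026, 0.0, 1], [0.24, -1.46, 0.13, -0.001, -0.026, 0.0, 1], [0.24, -1.46, 0.12, -0.001, -0.026, 0.0, 1], [0.24, -1.46, 0.11, -0.001, -0.026, 0.0, 1], [0.24, -1.46, 0.1, -0.001, -0.026, 0.0, 1], [0.25, -1.46, 0.1, -0.001, -0.026, 0.0, 1], [0.25, -1.46, 0.09, -0.001, -0.026, 0.0, 1], [0.25, -1.46, 0.08, -0.001, -0.026, 0.0, 1], [0.25, -1.46, 0.07, -0.001, -0.026, 0.0, 1]]
```

>>> {"fn": "drive_tool", "kwargs": {
  "moves": [
    [[0.19,-1.46,0.22,-0.001,-0.026,0,1],[0.19,-1.46,0.21,-0.001,-0.026,0,1],[0.2,-1.46,0.21,-0.001,-0.026,0,1],[0.2,-1.46,0.2,-0.001,-0.026,0,1],[0.21,-1.46,0.19,-0.001,-0.026,0,1],[0.21,-1.46,0.18,-0.001,-0.026,0,1],[0.22,-1.46,0.18,-0.001,-0.026,0,1],[0.22,-1.46,0.17,-0.001,-0.026,0,1],[0.22,-1.46,0.16,-0.001,-0.026,0,1],[0.23,-1.46,0.15,-0.001,-0.026,0,1]]
  ]
}}

```text
clock: 8.35
position: [0.5225, 0.1856, 0.2685]
ee_rot: [0.97, 0.201, 0.129, -0.033]
contact_force: [0.0, 0.3, -1.9]
finger_gap: 0.0229
```

>>> {"fn": "drive_tool", "kwargs": {
  "moves": [
    [[0.23,-1.46,0.15,-0.001,-0.026,0,1],[0.23,-1.46,0.14,-0.001,-0.026,0,1],[0.24,-1.46,0.13,-0.001,-0.026,0,1],[0.24,-1.46,0.12,-0.001,-0.026,0,1],[0.24,-1.46,0.11,-0.001,-0.026,0,1],[0.24,-1.46,0.1,-0.001,-0.026,0,1],[0.25,-1.46,0.1,-0.001,-0.026,0,1],[0.25,-1.46,0.09,-0.001,-0.026,0,1],[0.25,-1.46,0.08,-0.001,-0.026,0,1],[0.25,-1.46,0.07,-0.001,-0.026,0,1]]
  ]
}}

```text
clock: 9.18
position: [0.488, 0.3298, 0.2624]
ee_rot: [0.979, 0.203, 0.003, -0.002]
contact_force: [0.3, -0.2, -0.8]
finger_gap: 0.0228
```

>>> {"fn": "drive_tool", "kwargs": {
  "moves": [
    [[0,0,0,0,0,0,1],[0,0,0,0,0,0,1],[0,0,0,0,0,0,1],[0,0,0,0,0,0,1]]
  ]
}}

```text
clock: 9.52
position: [0.4896, 0.3261, 0.2629]
ee_rot: [0.98, 0.201, 0.004, -0.002]
contact_force: [-0.3, -0.4, -1.3]
finger_gap: 0.0228
```

Run:
```python
from h import *
from bench import telemetry
for i in range(1):
    s=telemetry.state(); print(s["position"].round(4),s["joints"].round(3),s["clock"])
plan(s["position"],s["ee_rot"],[.4905,.3278,.263],down(YAW),2,1)
```

```text
[0.4896 0.3261 0.2629] [-1.052  0.713  0.709  1.695 -0.559  0.936 -1.292] 9.5167
turn [-0.00215942 -0.00895012  0.00797369] dist 0.0019419125901329912
[[0.08, -0.06, -0.0, -0.001, -0.004, 0.004, 1], [0.07, -0.06, -0.0, -0.001, -0.004, 0.004, 1]]
```

>>> {"fn": "drive_tool", "kwargs": {
  "moves": [
    [[0.08,-0.12,0,-0.002,-0.009,0.008,1],[0,0,1,0,0,0,1],[0,0,1.5,0,0,0,1],[0,0,1.5,0,0,0,1],[0,0,1.5,0,0,0,1],[0,0,1.5,0,0,0,1],[0,0,1.5,0,0,0,1],[0,0,1.5,0,0,0,1],[0,0,1.5,0,0,0,1],[0,0,1,0,0,0,1]]
  ]
}}

```text
clock: 10.35
position: [0.4896, 0.3277, 0.1359]
ee_rot: [0.98, 0.197, -0.001, 0.0]
contact_force: [-1.3, 0.6, -2.3]
finger_gap: 0.0228
```

>>> {"fn": "drive_tool", "kwargs": {
  "moves": [
    [[0,0,0.3,0,0,0,1],[0,0,0.3,0,0,0,1],[0,0,0.2,0,0,0,1],[0,0,0.2,0,0,0,1],[0,0,0.1,0,0,0,1],[0,0,0,0,0,0,1],[0,0,0,0,0,0,1]]
  ]
}}

```text
clock: 10.93
position: [0.4904, 0.3286, 0.1272]
ee_rot: [0.98, 0.197, 0.0, -0.001]
contact_force: [0.5, 0.3, -2.0]
finger_gap: 0.0228
```

>>> {"fn": "drive_tool", "kwargs": {
  "moves": [
    [[0,0,0.1,0,0,0,1],[0,0,0.1,0,0,0,1],[0,0,0.1,0,0,0,1],[0,0,0,0,0,0,1]]
  ]
}}

```text
clock: 11.27
position: [0.4901, 0.3284, 0.1236]
ee_rot: [0.98, 0.197, -0.0, -0.0]
contact_force: [-0.4, 0.8, -1.5]
finger_gap: 0.023
```

>>> {"fn": "drive_tool", "kwargs": {
  "moves": [
    [[0,0,0.1,0,0,0,1],[0,0,0,0,0,0,1],[0,0,0,0,0,0,1]]
  ]
}}

```text
clock: 11.52
position: [0.4903, 0.3284, 0.1231]
ee_rot: [0.98, 0.197, 0.0, -0.0]
contact_force: [-0.8, -0.6, 1.7]
finger_gap: 0.0231
```

>>> {"fn": "drive_tool", "kwargs": {
  "moves": [
    [[0,0,0,0,0,0,0.7],[0,0,0,0,0,0,0.6],[0,0,0,0,0,0,0.5],[0,0,0,0,0,0,0.3],[0,0,0,0,0,0,0.1],[0,0,0,0,0,0,0.1],[0,0,-0.2,0,0,0,0.1],[0,0,-0.2,0,0,0,0.1],[0,0,0,0,0,0,0.1]]
  ],
  "force": 30
}}

```text
clock: 12.27
position: [0.4905, 0.3285, 0.1273]
ee_rot: [0.98, 0.197, 0.0, -0.0]
contact_force: [-1.0, 0.8, 0.2]
finger_gap: 0.0767
```

Run:
```python
from h import *
from bench import telemetry
s=telemetry.state(); print(s["position"].round(4),s["finger_gap"])
B=np.radians(25); R=down(YAW)*Ro.from_rotvec([0,-B,0]); z=R.apply([0,0,1]); print(z, z@XB)
plan(s["position"],s["ee_rot"],np.array([.4903,.3280,.131])+.005*z,R,10,0.1)
```

```text
[0.4905 0.3285 0.1273] 0.07674547832435116
[-0.38988144 -0.16309094 -0.90630779] -0.42261826174069944
turn [-0.00060415 -0.43727108  0.00075698] dist 0.002668665343526723
[[-0.03, 0.0, 0.01, -0.0, -0.044, 0.0, 0.1], [-0.02, 0.0, 0.01, -0.0, -0.044, 0.0, 0.1], [-0.02, 0.0, 0.01, -0.0, -0.044, 0.0, 0.1], [-0.02, 0.0, 0.01, -0.0, -0.044, 0.0, 0.1], [-0.02, 0.0, 0.01, -0.0, -0.044, 0.0, 0.1], [-0.02, 0.0, 0.01, -0.0, -0.044, 0.0, 0.1], [-0.02, 0.0, 0.01, -0.0, -0.044, 0.0, 0.1], [-0.02, 0.0, 0.02, -0.0, -0.044, 0.0, 0.1], [-0.02, 0.0, 0.02, -0.0, -0.044, 0.0, 0.1], [-0.02, 0.0, 0.02, -0.0, -0.044, 0.0, 0.1]]
```

>>> {"fn": "drive_tool", "kwargs": {
  "moves": [
    [[-0.03,0,0.01,0,-0.044,0,0.1],[-0.02,0,0.01,0,-0.044,0,0.1],[-0.02,0,0.01,0,-0.044,0,0.1],[-0.02,0,0.01,0,-0.044,0,0.1],[-0.02,0,0.01,0,-0.044,0,0.1],[-0.02,0,0.01,0,-0.044,0,0.1],[-0.02,0,0.01,0,-0.044,0,0.1],[-0.02,0,0.02,0,-0.044,0,0.1],[-0.02,0,0.02,0,-0.044,0,0.1],[-0.02,0,0.02,0,-0.044,0,0.1]]
  ]
}}

```text
clock: 13.1
position: [0.4881, 0.3276, 0.1261]
ee_rot: [0.957, 0.192, -0.215, 0.043]
contact_force: [-0.3, -0.1, -0.0]
finger_gap: 0.0766
```

>>> {"fn": "drive_tool", "kwargs": {
  "moves": [
    [[0,0,0,0,0,0,0.1],[0,0,0,0,0,0,0.1]]
  ]
}}

```text
clock: 13.27
position: [0.4883, 0.3274, 0.1254]
ee_rot: [0.957, 0.192, -0.214, 0.043]
contact_force: [-0.1, 0.1, -0.8]
finger_gap: 0.0768
```

Run:
```python
from h import *
from bench import telemetry,vision
s=telemetry.state(); R=Ro.from_quat(s["ee_rot"]); z=R.apply([0,0,1])
print(s["position"].round(4),s["joints"].round(3),s["contact_force"].round(1),"grasp pt",(s["position"]-.005*z).round(4),"axis in tool",R.inv().apply([0,0,1]).round(3))
for n in ("scene","side"):
    c=vision.capture(n); W=cloud(c); near=np.hypot(W[...,0]-.4903,W[...,1]-.328)<.035
    P=W[near&(W[...,2]>.02)&(W[...,2]<.075)]; print(n,"tube",*circ(P,.023))
    P=W[near&(W[...,2]>.088)&(W[...,2]<.1)]; 
    if len(P)>8: print("body",*circ(P,.012))
```

```text
[0.4883 0.3274 0.1254] [-0.876  1.075  0.586  1.363 -0.547  1.329 -1.344] [-0.1  0.1 -0.8] grasp pt [0.4903 0.3282 0.1299] axis in tool [-0.425 -0.001 -0.905]
scene tube [0.49192385 0.32764793] 0.0014273182916040386
side tube [0.48941864 0.32889117] 0.0018445654981667093
body [0.48728427 0.32894256] 0.003640819424221422
```

>>> {"fn": "drive_tool", "kwargs": {
  "moves": [
    [[0,0,0,0,0,0,0.4],[0,0,0,0,0,0,0.5],[0,0,0,0,0,0,0.6],[0,0,0,0,0,0,0.65],[0,0,0,0,0,0,0.7],[0,0,0,0,0,0,0.8],[0,0,0,0,0,0,1],[0,0,0,0,0,0,1],[0,0,0,0,0,0,1],[0,0,0,0,0,0,1]]
  ],
  "force": 70
}}

```text
clock: 14.2
position: [0.4882, 0.3274, 0.1262]
ee_rot: [0.957, 0.192, -0.214, 0.043]
contact_force: [0.7, -0.8, 3.7]
finger_gap: 0.0227
```

>>> {"fn": "drive_tool", "kwargs": {
  "moves": [
    [[0,0,0,0,0,0,1],[0,0,0,0,0,0,1],[0,0,0,0,0,0,1],[0,0,0,0,0,0,1]]
  ]
}}

```text
clock: 14.53
position: [0.4882, 0.3274, 0.1262]
ee_rot: [0.957, 0.192, -0.214, 0.043]
contact_force: [0.4, -0.5, 4.8]
finger_gap: 0.0224
```

Run:
```python
from h import *
from bench import telemetry
s=telemetry.state(); R=Ro.from_quat(s["ee_rot"])
np.save("grasp.npy",np.r_[s["position"],s["ee_rot"]])
print(s["position"].round(4),s["contact_force"].round(1),s["finger_gap"])
print("tip in tool",R.inv().apply(np.array([.4903,.328,.010])-s["position"]).round(4),"axis",R.inv().apply([0,0,1]).round(4))
plan(s["position"],s["ee_rot"],s["position"]+[0,0,.14],R,10,1)
```

```text
[0.4882 0.3274 0.1262] [ 0.4 -0.5  4.8] 0.022420340297679725
tip in tool [0.0514 0.0003 0.1043] axis [-4.256e-01 -5.000e-04 -9.049e-01]
turn [0. 0. 0.] dist 0.14
[[-0.6, -0.0, -1.27, 0.0, 0.0, 0.0, 1], [-0.6, -0.0, -1.27, 0.0, 0.0, 0.0, 1], [-0.6, -0.0, -1.27, 0.0, 0.0, 0.0, 1], [-0.6, -0.0, -1.27, 0.0, 0.0, 0.0, 1], [-0.6, -0.0, -1.27, 0.0, 0.0, 0.0, 1], [-0.6, -0.0, -1.27, 0.0, 0.0, 0.0, 1], [-0.6, -0.0, -1.27, 0.0, 0.0, 0.0, 1], [-0.6, -0.0, -1.27, 0.0, 0.0, 0.0, 1], [-0.6, -0.0, -1.27, 0.0, 0.0, 0.0, 1], [-0.6, -0.0, -1.27, 0.0, 0.0, 0.0, 1]]
```

>>> {"fn": "drive_tool", "kwargs": {
  "moves": [
    [[-0.3,0,-0.63,0,0,0,1],[-0.6,0,-1.27,0,0,0,1],[-0.6,0,-1.27,0,0,0,1],[-0.6,0,-1.27,0,0,0,1],[-0.6,0,-1.27,0,0,0,1],[-0.6,0,-1.27,0,0,0,1],[-0.6,0,-1.27,0,0,0,1],[-0.6,0,-1.27,0,0,0,1],[-0.6,0,-1.27,0,0,0,1],[-0.6,0,-1.27,0,0,0,1]]
  ]
}}

```text
clock: 15.37
position: [0.4878, 0.3273, 0.261]
ee_rot: [0.957, 0.192, -0.214, 0.043]
contact_force: [1.0, 0.1, -1.2]
finger_gap: 0.0226
```

>>> {"fn": "drive_tool", "kwargs": {
  "moves": [
    [[-0.3,0,-0.63,0,0,0,1],[0,0,0,0,0,0,1],[0,0,0,0,0,0,1]]
  ]
}}

```text
clock: 15.62
position: [0.4879, 0.3273, 0.2665]
ee_rot: [0.957, 0.192, -0.214, 0.042]
contact_force: [-0.0, 0.8, -2.3]
finger_gap: 0.0225
```

```bash
python3 - <<'E'
s=open('h.py').read()
s=s.replace('TIP=.113','TT=np.array([.0514,.0003,.1043]); AT=np.array([-.4256,-.0005,-.9049])')
i=s.index('RW='); j=s.index('\n',i)
s=s[:i]+'B=np.radians(25.2); L2=LEAN-B\nRW=Ro.from_matrix(np.c_[np.cos(L2)*XB+np.sin(L2)*Z,-YB,-(np.cos(L2)*Z-np.sin(L2)*XB)])'+s[j:]
i=s.index('def tcp')
s=s[:i]+'''def tcp(y,back,up=0,xb=0): return MID+YB*y+AX*back+Z*up+XB*xb-RW.apply(TT)
def tipinfo(s):
    R=Ro.from_quat(s["ee_rot"]); t=s["position"]+R.apply(TT)-MID; a=R.apply(AT)
    return {k:round(float(v),1) for k,v in dict(xb=t@XB*1e3,yb=t@YB*1e3,z=t[2]*1e3,ax=t@AX*1e3,lean=np.degrees(np.arctan2(-a@XB,a[2])),side=np.degrees(np.arcsin(a@YB))).items()}
'''
open('h.py','w').write(s)
E
python3 - <<'E'
from h import *
from bench import telemetry,vision
s=telemetry.state(); R=Ro.from_quat(s["ee_rot"]); print(s["position"].round(4),s["contact_force"].round(1)); print("axis err",RW.apply(AT)-AX)
tip=s["position"]+R.apply(TT); print("tip",tip)
ims=[]
for n in ("scene","side"):
    c=vision.capture(n); W=cloud(c); near=np.hypot(W[...,0]-tip[0],W[...,1]-tip[1])<.03
    for lo,hi in ((.028,.046),(.048,.066)):
        P=W[near&(W[...,2]>tip[2]+lo)&(W[...,2]<tip[2]+hi)]
        if len(P)>8: print(n,lo,len(P),*circ(P,.010))
    K=c["mtx"]; p=c["R"]@(tip+[0,0,.05])+c["t"]; u,v=((K@p)[:2]/p[2]).astype(int)
    ims.append(cv2.resize(c["image"][max(v-45,0):v+45,u-40:u+40,::-1],(400,450),interpolation=cv2.INTER_CUBIC))
cv2.imwrite("pics/held2.png",np.hstack(ims))
plan(s["position"],s["ee_rot"],tcp(.078,.05,.08),RW,20,1)
E
```

```text
[0.4879 0.3273 0.2665] [-0.   0.8 -2.3]
axis err [-4.14178730e-05  5.24657570e-04  1.02400204e-04]
tip [0.4899111  0.3280108  0.15025518]
scene 0.028 23 [0.49055915 0.32857311] 0.0016830858845865975
scene 0.048 27 [0.49102382 0.32787233] 0.0011129973417203687
side 0.028 20 [0.48869793 0.33130155] 0.0016646514632626523
side 0.048 30 [0.48811056 0.32966641] 0.0011998416495105652
turn [-0.00094231  0.61047643  0.00080553] dist 0.3070482683591003
[[-0.22, 1.48, 0.32, -0.0, 0.031, 0.0, 1], [-0.23, 1.48, 0.31, -0.0, 0.031, 0.0, 1], [-0.24, 1.48, 0.31, -0.0, 0.031, 0.0, 1], [-0.25, 1.48, 0.3, -0.0, 0.031, 0.0, 1], [-0.26, 1.48, 0.29, -0.0, 0.031, 0.0, 1], [-0.27, 1.48, 0.28, -0.0, 0.031, 0.0, 1], [-0.28, 1.48, 0.28, -0.0, 0.031, 0.0, 1], [-0.29, 1.48, 0.27, -0.0, 0.031, 0.0, 1], [-0.29, 1.48, 0.26, -0.0, 0.031, 0.0, 1], [-0.3, 1.48, 0.25, -0.0, 0.031, 0.0, 1]]
[[-0.31, 1.48, 0.24, -0.0, 0.031, 0.0, 1], [-0.32, 1.48, 0.23, -0.0, 0.031, 0.0, 1], [-0.32, 1.48, 0.22, -0.0, 0.031, 0.0, 1], [-0.33, 1.48, 0.21, -0.0, 0.031, 0.0, 1], [-0.34, 1.48, 0.2, -0.0, 0.031, 0.0, 1], [-0.34, 1.48, 0.19, -0.0, 0.031, 0.0, 1], [-0.35, 1.48, 0.18, -0.0, 0.031, 0.0, 1], [-0.35, 1.48, 0.17, -0.0, 0.031, 0.0, 1], [-0.36, 1.48, 0.16, -0.0, 0.031, 0.0, 1], [-0.36, 1.48, 0.15, -0.0, 0.031, 0.0, 1]]
```

View pics/held2.png

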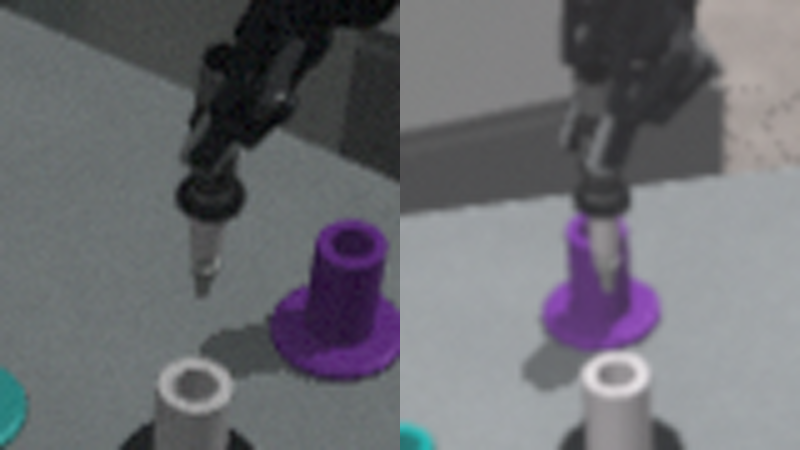

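The pen hangs vertical with the gripper inclined, and the tip prediction agrees with both clouds to about 2 mm. Moving to above the weld's left end.

>>> {"fn": "drive_tool", "kwargs": {
  "moves": [
    [[-0.22,1.48,0.32,0,0.031,0,1],[-0.23,1.48,0.31,0,0.031,0,1],[-0.24,1.48,0.31,0,0.031,0,1],[-0.25,1.48,0.3,0,0.031,0,1],[-0.26,1.48,0.29,0,0.031,0,1],[-0.27,1.48,0.28,0,0.031,0,1],[-0.28,1.48,0.28,0,0.031,0,1],[-0.29,1.48,0.27,0,0.031,0,1],[-0.29,1.48,0.26,0,0.031,0,1],[-0.3,1.48,0.25,0,0.031,0,1]]
  ]
}}

```text
clock: 16.55
position: [0.5133, 0.1771, 0.2456]
ee_rot: [0.978, 0.197, -0.064, 0.012]
contact_force: [-0.3, -0.9, -1.4]
finger_gap: 0.0223
```

>>> {"fn": "drive_tool", "kwargs": {
  "moves": [
    [[-0.31,1.48,0.24,0,0.031,0,1],[-0.32,1.48,0.23,0,0.031,0,1],[-0.32,1.48,0.22,0,0.031,0,1],[-0.33,1.48,0.21,0,0.031,0,1],[-0.34,1.48,0.2,0,0.031,0,1],[-0.34,1.48,0.19,0,0.031,0,1],[-0.35,1.48,0.18,0,0.031,0,1],[-0.35,1.48,0.17,0,0.031,0,1],[-0.36,1.48,0.16,0,0.031,0,1],[-0.36,1.48,0.15,0,0.031,0,1]]
  ]
}}

```text
clock: 17.38
position: [0.5392, 0.0277, 0.2257]
ee_rot: [0.976, 0.196, 0.088, -0.018]
contact_force: [0.2, -0.4, -2.1]
finger_gap: 0.0231
```

>>> {"fn": "drive_tool", "kwargs": {
  "moves": [
    [[0,0,0,0,0,0,1],[0,0,0,0,0,0,1],[0,0,0,0,0,0,1]]
  ]
}}

```text
clock: 17.63
position: [0.5397, 0.0292, 0.2261]
ee_rot: [0.976, 0.197, 0.087, -0.019]
contact_force: [-0.3, 0.5, -1.7]
finger_gap: 0.0229
```

Run:
```python
from h import *
from bench import telemetry,vision
s=telemetry.state(); print(s["position"].round(4),s["joints"].round(3),s["clock"]); print(tipinfo(s))
c=vision.capture("wrist"); W=wcloud(c,s)
near=np.hypot(W[...,0]-MID[0],W[...,1]-MID[1])<.1
U=W[near&(W[...,2]>.03)&(W[...,2]<.1)]; f=U@XB; U=U[(f<.62)]; m=U.mean(0); _,_,V=np.linalg.svd((U-m)[:,:2],full_matrices=False); n=V[1]*np.sign(V[1][0])
print("face",np.percentile(U@XB,[10,50,90]),"yaw",np.degrees(np.arctan2(n[1],n[0])),len(U))
g=cv2.cvtColor(c["image"],cv2.COLOR_RGB2GRAY)
# weld: bright pixels within band of the corner
band=near&(np.abs(W@XB-.606)<.008)&(W[...,2]<.022)&(W[...,2]>.004)
print("bandgray",np.percentile(g[band],[10,50,90]))
w=W[band&(g>np.percentile(g[band],50)*.6+20)]; t=w@YB; print("weld t range",np.percentile(t,[0,2,98,100]),"n",np.median(w@XB),"z",np.median(w[:,2]),len(w))
print(wproj(c,s,[MID+YB*.075,MID,MID-YB*.075,s["position"]+Ro.from_quat(s["ee_rot"]).apply(TT)]).round(1))
cv2.imwrite("pics/w3.png",c["image"][:,:,::-1]); np.savez("w3.npz",**c,position=s["position"],ee_rot=s["ee_rot"])
plan(s["position"],s["ee_rot"],tcp(.078,.03),RW,10,1)
```

```text
[0.5397 0.0292 0.2261] [-0.385  0.592  0.444  2.018 -0.679  0.504 -0.614] 17.6333
{'xb': -27.7, 'yb': 80.1, 'z': 120.6, 'ax': 114.7, 'lean': 35.4, 'side': -0.1}
face [0.60841957 0.60892832 0.60942472] yaw 22.457284460795247 1633
bandgray [ 77. 129. 162.]
weld t range [-0.35126806 -0.33334894 -0.17276775 -0.17150183] n 0.6047847987775538 z 0.01304036826215843 945
[[263.5 114.2]
 [325.5 115.5]
 [382.3 118.7]
 [258.9 131.3]]
turn [-0.00227755 -0.00774843  0.00114947] dist 0.09613474324324313
[[-0.06, 0.02, 0.96, -0.0, -0.001, 0.0, 1], [-0.06, 0.02, 0.96, -0.0, -0.001, 0.0, 1], [-0.06, 0.02, 0.96, -0.0, -0.001, 0.0, 1], [-0.06, 0.02, 0.96, -0.0, -0.001, 0.0, 1], [-0.06, 0.02, 0.96, -0.0, -0.001, 0.0, 1], [-0.06, 0.02, 0.96, -0.0, -0.001, 0.0, 1], [-0.05, 0.02, 0.96, -0.0, -0.001, 0.0, 1], [-0.05, 0.02, 0.96, -0.0, -0.001, 0.0, 1], [-0.05, 0.02, 0.96, -0.0, -0.001, 0.0, 1], [-0.05, 0.02, 0.96, -0.0, -0.001, 0.0, 1]]
```

View pics/w3.png

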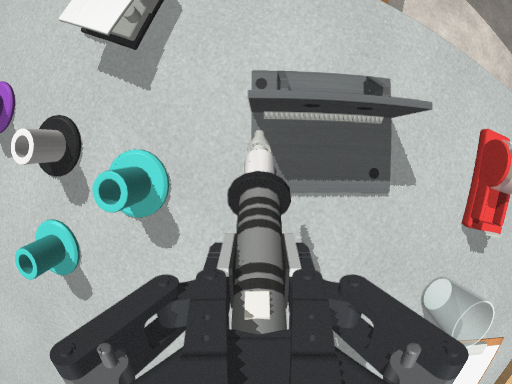

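Joints are well within range, and the tip is visible at (259,131). The weld ends appear at (263,115) and (383,119), where I predicted them to within 1–2 px. Descending along the pen.

>>> {"fn": "drive_tool", "kwargs": {
  "moves": [
    [[-0.06,0.02,0.96,0,-0.001,0,1],[-0.06,0.02,0.96,0,-0.001,0,1],[-0.06,0.02,0.96,0,-0.001,0,1],[-0.06,0.02,0.96,0,-0.001,0,1],[-0.06,0.02,0.96,0,-0.001,0,1],[-0.06,0.02,0.96,0,-0.001,0,1],[-0.05,0.02,0.96,0,-0.001,0,1],[-0.05,0.02,0.96,0,-0.001,0,1],[-0.05,0.02,0.96,0,-0.001,0,1],[-0.05,0.02,0.96,0,-0.001,0,1]]
  ]
}}

```text
clock: 18.52
position: [0.5513, 0.0308, 0.13]
ee_rot: [0.977, 0.196, 0.083, -0.017]
contact_force: [0.6, 1.1, -1.5]
finger_gap: 0.0225
```

>>> {"fn": "drive_tool", "kwargs": {
  "moves": [
    [[0,0,0,0,0,0,1],[0,0,0,0,0,0,1],[0,0,0,0,0,0,1]]
  ]
}}

```text
clock: 18.77
position: [0.5513, 0.0307, 0.1312]
ee_rot: [0.977, 0.196, 0.083, -0.017]
contact_force: [0.2, 0.5, -1.5]
finger_gap: 0.0228
```

Run:
```python
from h import *
from bench import telemetry,vision
s=telemetry.state(); print(s["position"].round(4),s["joints"].round(3),s["contact_force"].round(1)); print(tipinfo(s))
c=vision.capture("wrist")
print(wproj(c,s,[MID+YB*.075,MID,MID-YB*.075,s["position"]+Ro.from_quat(s["ee_rot"]).apply(TT)]).round(1))
cv2.imwrite("pics/w4.png",cv2.resize(c["image"][60:210,180:440,::-1],None,fx=3,fy=3,interpolation=cv2.INTER_CUBIC))
plan(s["position"],s["ee_rot"],tcp(.077,.006),RW,10,1)
```

```text
[0.5513 0.0307 0.1312] [-0.248  0.745  0.226  2.051 -0.821  0.28  -0.483] [ 0.2  0.5 -1.5]
{'xb': -17.2, 'yb': 76.9, 'z': 25.1, 'ax': 30.4, 'lean': 35.0, 'side': -0.0}
[[261.1 113.2]
 [345.  115.3]
 [417.2 120.5]
 [258.9 131.3]]
turn [-0.00065626  0.00055325  0.00029831] dist 0.02440150645297537
[[0.1, -0.0, 0.22, -0.0, 0.0, 0.0, 1], [0.1, -0.0, 0.22, -0.0, 0.0, 0.0, 1], [0.1, -0.0, 0.22, -0.0, 0.0, 0.0, 1], [0.1, -0.0, 0.22, -0.0, 0.0, 0.0, 1], [0.1, -0.0, 0.22, -0.0, 0.0, 0.0, 1], [0.1, -0.0, 0.22, -0.0, 0.0, 0.0, 1], [0.1, -0.0, 0.22, -0.0, 0.0, 0.0, 1], [0.1, -0.0, 0.22, -0.0, 0.0, 0.0, 1], [0.1, -0.0, 0.22, -0.0, 0.0, 0.0, 1], [0.1, -0.0, 0.22, -0.0, 0.0, 0.0, 1]]
```

View pics/w4.png

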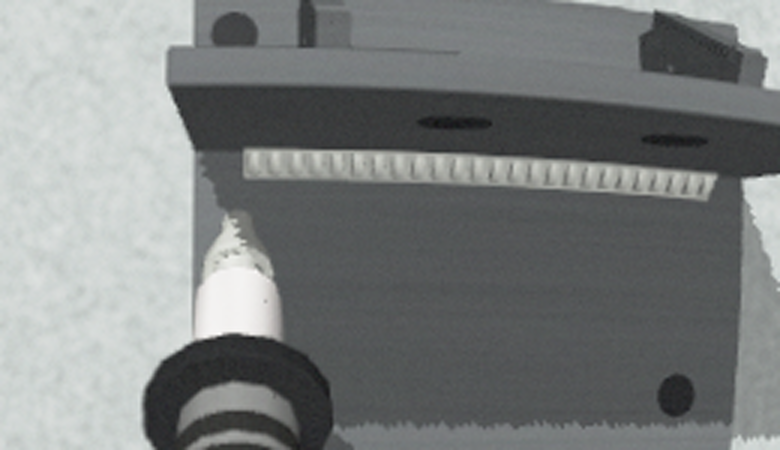

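The wrist crop shows the weld's left end at crop (244,163) and right end at (711,186), with the tip at (233,213). All are within about 1 mm of prediction; the weld lies about 1 mm nearer the robot. I'll adjust for that and approach.

>>> {"fn": "drive_tool", "kwargs": {
  "moves": [
    [[0.09,0,0.22,0,0,0,1],[0.09,0,0.22,0,0,0,1],[0.09,0,0.22,0,0,0,1],[0.09,0,0.22,0,0,0,1],[0.09,0,0.22,0,0,0,1],[0.09,0,0.22,0,0,0,1],[0.09,0,0.22,0,0,0,1],[0.09,0,0.22,0,0,0,1],[0.09,0,0.22,0,0,0,1],[0.09,0,0.22,0,0,0,1]]
  ]
}}

```text
clock: 19.65
position: [0.5629, 0.0358, 0.1106]
ee_rot: [0.977, 0.196, 0.083, -0.017]
contact_force: [0.3, -0.1, -1.3]
finger_gap: 0.0226
```

>>> {"fn": "drive_tool", "kwargs": {
  "moves": [
    [[0,0,0,0,0,0,1],[0,0,0,0,0,0,1],[0,0,0,0,0,0,1]]
  ]
}}

```text
clock: 19.9
position: [0.5627, 0.0357, 0.1108]
ee_rot: [0.977, 0.196, 0.083, -0.017]
contact_force: [-0.7, -0.2, -1.4]
finger_gap: 0.0228
```

```bash
sed -i 's/XB\*.606/XB*.605/' h.py
python3 - <<'E'
from h import *
from bench import telemetry
s=telemetry.state(); print(s["position"].round(4),s["joints"].round(3),s["contact_force"].round(1)); print(tipinfo(s))
plan(s["position"],s["ee_rot"],tcp(.077,.0),RW,10,1)
E
```

```text
[0.5627 0.0357 0.1108] [-0.236  0.788  0.197  2.026 -0.837  0.254 -0.477] [-0.7 -0.2 -1.4]
{'xb': -3.8, 'yb': 77.1, 'z': 4.7, 'ax': 6.1, 'lean': 34.9, 'side': -0.0}
turn [-0.00083564  0.0009614   0.00043614] dist 0.006065523324292723
[[0.03, -0.0, 0.05, -0.0, 0.0, 0.0, 1], [0.03, -0.0, 0.05, -0.0, 0.0, 0.0, 1], [0.03, -0.0, 0.05, -0.0, 0.0, 0.0, 1], [0.03, -0.0, 0.05, -0.0, 0.0, 0.0, 1], [0.03, -0.0, 0.05, -0.0, 0.0, 0.0, 1], [0.03, -0.0, 0.05, -0.0, 0.0, 0.0, 1], [0.03, -0.0, 0.05, -0.0, 0.0, 0.0, 1], [0.03, -0.0, 0.05, -0.0, 0.0, 0.0, 1], [0.03, -0.0, 0.05, -0.0, 0.0, 0.0, 1], [0.03, -0.0, 0.05, -0.0, 0.0, 0.0, 1]]
```

>>> {"fn": "drive_tool", "kwargs": {
  "moves": [
    [[0,0.25,0,0,0,0,1],[0,0.25,0,0,0,0,1],[0.03,0,0.05,0,0,0,1],[0.03,0,0.05,0,0,0,1],[0.03,0,0.05,0,0,0,1],[0.03,0,0.05,0,0,0,1],[0.03,0,0.05,0,0,0,1],[0.03,0,0.05,0,0,0,1],[0.03,0,0.05,0,0,0,1],[0,0,0,0,0,0,1]]
  ]
}}

```text
clock: 20.73
position: [0.5672, 0.0322, 0.1076]
ee_rot: [0.977, 0.196, 0.083, -0.017]
contact_force: [0.6, 0.3, -2.2]
finger_gap: 0.0223
```

>>> {"fn": "drive_tool", "kwargs": {
  "moves": [
    [[0,0,0,0,0,0,1],[0,0,0,0,0,0,1]]
  ]
}}

```text
clock: 20.9
position: [0.5671, 0.0322, 0.1077]
ee_rot: [0.977, 0.196, 0.083, -0.017]
contact_force: [0.5, 0.2, -1.6]
finger_gap: 0.0228
```

>>> {"fn": "drive_tool", "kwargs": {
  "moves": [
    [[0.03,0,0.05,0,0,0,1],[0.03,0,0.05,0,0,0,1],[0,0,0,0,0,0,1],[0,0,0,0,0,0,1]]
  ]
}}

```text
clock: 21.23
position: [0.5679, 0.0325, 0.1068]
ee_rot: [0.977, 0.196, 0.083, -0.017]
contact_force: [0.3, -0.3, -2.1]
finger_gap: 0.0225
```

>>> {"fn": "drive_tool", "kwargs": {
  "moves": [
    [[0.03,0,0.05,0,0,0,1],[0.03,0,0.05,0,0,0,1],[0,0,0,0,0,0,1],[0,0,0,0,0,0,1]]
  ]
}}

```text
clock: 21.57
position: [0.5686, 0.0328, 0.1059]
ee_rot: [0.977, 0.196, 0.083, -0.017]
contact_force: [-1.2, 0.0, -2.5]
finger_gap: 0.0225
```

>>> {"fn": "drive_tool", "kwargs": {
  "moves": [
    [[0.03,0,0.05,0,0,0,1],[0.03,0,0.05,0,0,0,1],[0,0,0,0,0,0,1],[0,0,0,0,0,0,1]]
  ]
}}

```text
clock: 21.9
position: [0.5691, 0.033, 0.1051]
ee_rot: [0.977, 0.196, 0.083, -0.017]
contact_force: [-1.7, 0.4, 0.2]
finger_gap: 0.0222
```

Run:
```python
from h import *
from bench import telemetry
s=telemetry.state(); print(s["position"].round(4),s["contact_force"].round(1)); print(tipinfo(s))
```

```text
[0.5691 0.033  0.1051] [-1.7  0.4  0.2]
{'xb': 1.0, 'yb': 72.1, 'z': -1.0, 'ax': -1.4, 'lean': 34.9, 'side': -0.0}
```

>>> {"fn": "drive_tool", "kwargs": {
  "moves": [
    [[-0.05,0,-0.08,0,0,0,1],[-0.05,0,-0.08,0,0,0,1],[0,-0.15,0,0,0,0,1],[0,-0.15,0,0,0,0,1],[0,-0.15,0,0,0,0,1],[0.03,0,0.05,0,0,0,1],[0.03,0,0.05,0,0,0,1],[0.04,0,0.05,0,0,0,1],[0,0,0,0,0,0,1]]
  ]
}}

```text
clock: 22.65
position: [0.5674, 0.0372, 0.1051]
ee_rot: [0.977, 0.196, 0.083, -0.017]
contact_force: [0.2, 0.0, -0.8]
finger_gap: 0.0224
```

>>> {"fn": "drive_tool", "kwargs": {
  "moves": [
    [[0,0.08,0,0,0,0,1],[0,0.16,0,0,0,0,1],[0,0.17,0,0,0,0,1],[0,0.17,0,0,0,0,1],[0,0.17,0,0,0,0,1],[0,0.17,0,0,0,0,1],[0,0.17,0,0,0,0,1],[0,0.17,0,0,0,0,1],[0,0.17,0,0,0,0,1],[0,0.17,0,0,0,0,1]]
  ]
}}

```text
clock: 23.48
position: [0.5737, 0.0223, 0.1052]
ee_rot: [0.977, 0.196, 0.083, -0.017]
contact_force: [-1.7, 0.9, -0.4]
finger_gap: 0.0225
```

Run:
```python
from h import *
from bench import telemetry
s=telemetry.state(); print(s["clock"],s["contact_force"].round(1)); print(tipinfo(s))
```

```text
23.4833 [-1.7  0.9 -0.4]
{'xb': 1.1, 'yb': 60.5, 'z': -0.9, 'ax': -1.4, 'lean': 34.9, 'side': -0.0}
```

>>> {"fn": "drive_tool", "kwargs": {
  "moves": [
    [[0,0.17,0,0,0,0,1],[0,0.17,0,0,0,0,1],[0,0.17,0,0,0,0,1],[0,0.17,0,0,0,0,1],[0,0.17,0,0,0,0,1],[0,0.17,0,0,0,0,1],[0,0.17,0,0,0,0,1],[0,0.17,0,0,0,0,1],[0,0.17,0,0,0,0,1],[0,0.17,0,0,0,0,1]]
  ]
}}

```text
clock: 24.32
position: [0.5803, 0.0066, 0.1052]
ee_rot: [0.977, 0.196, 0.083, -0.017]
contact_force: [-1.4, 1.0, -0.5]
finger_gap: 0.0228
```

>>> {"fn": "drive_tool", "kwargs": {
  "moves": [
    [[0,0.17,0,0,0,0,1],[0,0.17,0,0,0,0,1],[0,0.17,0,0,0,0,1],[0,0.17,0,0,0,0,1],[0,0.17,0,0,0,0,1],[0,0.17,0,0,0,0,1],[0,0.17,0,0,0,0,1],[0,0.17,0,0,0,0,1],[0,0.17,0,0,0,0,1],[0,0.17,0,0,0,0,1]]
  ]
}}

```text
clock: 25.15
position: [0.5869, -0.0091, 0.1051]
ee_rot: [0.977, 0.196, 0.083, -0.017]
contact_force: [-3.1, 0.3, -0.1]
finger_gap: 0.0226
```

Run:
```python
from h import *
from bench import telemetry
s=telemetry.state(); print(s["clock"],s["contact_force"].round(1),s["joints"].round(2)); print(tipinfo(s))
```

```text
25.15 [-3.1  0.3 -0.1] [-0.16  0.82  0.22  1.96 -0.8   0.31 -0.44]
{'xb': 1.2, 'yb': 26.5, 'z': -1.0, 'ax': -1.5, 'lean': 34.9, 'side': -0.0}
```

>>> {"fn": "drive_tool", "kwargs": {
  "moves": [
    [[-0.02,0.17,-0.01,0,0,0,1],[0,0.17,0,0,0,0,1],[0,0.17,0,0,0,0,1],[0,0.17,0,0,0,0,1],[0,0.17,0,0,0,0,1],[0,0.17,0,0,0,0,1],[0,0.17,0,0,0,0,1],[0,0.17,0,0,0,0,1],[0,0.17,0,0,0,0,1],[0,0.17,0,0,0,0,1]]
  ]
}}

```text
clock: 25.98
position: [0.5933, -0.0248, 0.1052]
ee_rot: [0.977, 0.196, 0.083, -0.017]
contact_force: [-1.9, 0.2, 0.8]
finger_gap: 0.0228
```

>>> {"fn": "drive_tool", "kwargs": {
  "moves": [
    [[0,0.17,0,0,0,0,1],[0,0.17,0,0,0,0,1],[0,0.17,0,0,0,0,1],[0,0.17,0,0,0,0,1],[0,0.17,0,0,0,0,1],[0,0.17,0,0,0,0,1],[0,0.17,0,0,0,0,1],[0,0.17,0,0,0,0,1],[0,0.17,0,0,0,0,1],[0,0.17,0,0,0,0,1]]
  ]
}}

```text
clock: 26.82
position: [0.5998, -0.0405, 0.1052]
ee_rot: [0.977, 0.196, 0.083, -0.017]
contact_force: [-1.5, -0.6, 1.1]
finger_gap: 0.0228
```

Run:
```python
from h import *
from bench import telemetry
s=telemetry.state(); print(s["clock"],s["contact_force"].round(1),s["joints"].round(2)); print(tipinfo(s))
```

```text
26.8167 [-1.5 -0.6  1.1] [-0.11  0.83  0.23  1.91 -0.77  0.35 -0.41]
{'xb': 1.0, 'yb': -7.6, 'z': -0.9, 'ax': -1.3, 'lean': 34.9, 'side': -0.0}
```

>>> {"fn": "drive_tool", "kwargs": {
  "moves": [
    [[0,0.17,-0.02,0,0,0,1],[0,0.17,0,0,0,0,1],[0,0.17,0,0,0,0,1],[0,0.17,0,0,0,0,1],[0,0.17,0,0,0,0,1],[0,0.17,0,0,0,0,1],[0,0.17,0,0,0,0,1],[0,0.17,0,0,0,0,1],[0,0.17,0,0,0,0,1],[0,0.17,0,0,0,0,1]]
  ]
}}

```text
clock: 27.65
position: [0.6064, -0.0562, 0.1053]
ee_rot: [0.977, 0.196, 0.083, -0.017]
contact_force: [-2.3, 0.7, -0.3]
finger_gap: 0.0222
```

>>> {"fn": "drive_tool", "kwargs": {
  "moves": [
    [[0,0.17,0,0,0,0,1],[0,0.17,0,0,0,0,1],[0,0.17,0,0,0,0,1],[0,0.17,0,0,0,0,1],[0,0.17,0,0,0,0,1],[0,0.17,0,0,0,0,1],[0,0.17,0,0,0,0,1],[0,0.17,0,0,0,0,1],[0,0.17,0,0,0,0,1],[0,0.17,0,0,0,0,1]]
  ]
}}

```text
clock: 28.48
position: [0.613, -0.0719, 0.1054]
ee_rot: [0.977, 0.196, 0.083, -0.017]
contact_force: [-1.7, -0.1, -0.5]
finger_gap: 0.0226
```

Run:
```python
from h import *
from bench import telemetry
s=telemetry.state(); print(s["clock"],s["contact_force"].round(1),s["joints"].round(2)); print(tipinfo(s))
```

```text
28.4833 [-1.7 -0.1 -0.5] [-0.06  0.85  0.25  1.86 -0.75  0.4  -0.39]
{'xb': 1.0, 'yb': -41.6, 'z': -0.7, 'ax': -1.2, 'lean': 34.9, 'side': -0.0}
```

>>> {"fn": "drive_tool", "kwargs": {
  "moves": [
    [[0,0.17,0,0,0,0,1],[0,0.17,0,0,0,0,1],[0,0.17,0,0,0,0,1],[0,0.17,0,0,0,0,1],[0,0.17,0,0,0,0,1],[0,0.17,0,0,0,0,1],[0,0.17,0,0,0,0,1],[0,0.17,0,0,0,0,1],[0,0.17,0,0,0,0,1],[0,0.17,0,0,0,0,1]]
  ]
}}

```text
clock: 29.32
position: [0.6195, -0.0876, 0.1053]
ee_rot: [0.977, 0.196, 0.083, -0.017]
contact_force: [-2.0, 0.4, -0.1]
finger_gap: 0.0226
```

>>> {"fn": "drive_tool", "kwargs": {
  "moves": [
    [[0,0.17,0,0,0,0,1],[0,0.17,0,0,0,0,1],[0,0.17,0,0,0,0,1],[0,0.17,0,0,0,0,1],[0,0.17,0,0,0,0,1],[0,0.17,0,0,0,0,1],[0,0.17,0,0,0,0,1],[0,0.17,0,0,0,0,1],[0,0.17,0,0,0,0,1],[0,0.17,0,0,0,0,1]]
  ]
}}

```text
clock: 30.15
position: [0.6262, -0.1034, 0.1053]
ee_rot: [0.977, 0.196, 0.083, -0.017]
contact_force: [-1.1, 0.1, -1.1]
finger_gap: 0.0225
```

>>> {"fn": "drive_tool", "kwargs": {
  "moves": [
    [[0,0.17,0,0,0,0,1],[0,0.1,0,0,0,0,1],[0,0,0,0,0,0,1],[0,0,0,0,0,0,1]]
  ]
}}

```text
clock: 30.48
position: [0.6276, -0.1058, 0.1054]
ee_rot: [0.977, 0.196, 0.084, -0.017]
contact_force: [0.1, -0.2, -2.1]
finger_gap: 0.0224
```

Run:
```python
from h import *
from bench import telemetry,vision
s=telemetry.state(); print(s["clock"],s["contact_force"].round(1),s["joints"].round(2)); print(tipinfo(s))
c=vision.capture("wrist")
cv2.imwrite("pics/w5.png",cv2.resize(c["image"][60:210,80:340,::-1],None,fx=3,fy=3,interpolation=cv2.INTER_CUBIC))
R=Ro.from_quat(s["ee_rot"])
plan(s["position"],s["ee_rot"],s["position"]+AX*.06+Z*.06,R,8,1)
```

```text
30.4833 [ 0.1 -0.2 -2.1] [-0.01  0.87  0.27  1.8  -0.72  0.45 -0.38]
{'xb': 1.5, 'yb': -78.6, 'z': -0.7, 'ax': -1.4, 'lean': 35.0, 'side': 0.0}
turn [0. 0. 0.] dist 0.11444603408978725
[[-0.19, -0.0, -1.42, 0.0, 0.0, 0.0, 1], [-0.19, -0.0, -1.42, 0.0, 0.0, 0.0, 1], [-0.19, -0.0, -1.42, 0.0, 0.0, 0.0, 1], [-0.19, -0.0, -1.42, 0.0, 0.0, 0.0, 1], [-0.19, -0.0, -1.42, 0.0, 0.0, 0.0, 1], [-0.19, -0.0, -1.42, 0.0, 0.0, 0.0, 1], [-0.19, -0.0, -1.42, 0.0, 0.0, 0.0, 1], [-0.19, -0.0, -1.42, 0.0, 0.0, 0.0, 1]]
```

View pics/w5.png

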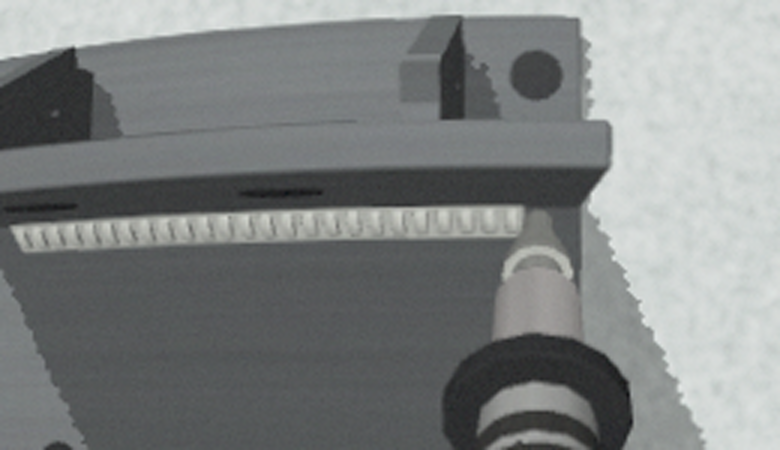

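The pen tip is at crop (538,212), just past the right end of the weld (523,220) and in line with it. The force dropped off there, so the whole weld is covered. Retracting.

>>> {"fn": "drive_tool", "kwargs": {
  "moves": [
    [[-0.3,0,-0.6,0,0,0,1],[-0.3,0,-0.9,0,0,0,1],[-0.19,0,-1.42,0,0,0,1],[-0.19,0,-1.42,0,0,0,1],[-0.19,0,-1.42,0,0,0,1],[-0.19,0,-1.42,0,0,0,1],[-0.19,0,-1.42,0,0,0,1],[-0.19,0,-1.42,0,0,0,1],[-0.19,0,-1.42,0,0,0,1]]
  ]
}}

```text
clock: 31.28
position: [0.5913, -0.1207, 0.2165]
ee_rot: [0.977, 0.196, 0.083, -0.017]
contact_force: [0.1, 0.2, -1.5]
finger_gap: 0.0229
```

Run:
```python
from h import *
from bench import telemetry
s=telemetry.state(); print(s["clock"]); print(tipinfo(s))
g=np.load("grasp.npy"); plan(s["position"],s["ee_rot"],g[:3]+[0,0,.14],Ro.from_quat(g[3:]),30,1)
```

```text
31.2833
{'xb': -37.7, 'yb': -78.2, 'z': 110.5, 'ax': 112.1, 'lean': 35.0, 'side': -0.0}
turn [-4.59673532e-05 -6.10173840e-01  1.39272618e-05] dist 0.46240797713145426
[[0.28, -1.51, -0.12, -0.0, -0.02, 0.0, 1], [0.28, -1.51, -0.12, -0.0, -0.02, 0.0, 1], [0.28, -1.51, -0.13, -0.0, -0.02, 0.0, 1], [0.28, -1.51, -0.14, -0.0, -0.02, 0.0, 1], [0.27, -1.51, -0.14, -0.0, -0.02, 0.0, 1], [0.27, -1.51, -0.15, -0.0, -0.02, 0.0, 1], [0.27, -1.51, -0.15, -0.0, -0.02, 0.0, 1], [0.26, -1.51, -0.16, -0.0, -0.02, 0.0, 1], [0.26, -1.51, -0.16, -0.0, -0.02, 0.0, 1], [0.26, -1.51, -0.17, -0.0, -0.02, 0.0, 1]]
[[0.25, -1.51, -0.17, -0.0, -0.02, 0.0, 1], [0.25, -1.51, -0.18, -0.0, -0.02, 0.0, 1], [0.25, -1.51, -0.18, -0.0, -0.02, 0.0, 1], [0.24, -1.51, -0.19, -0.0, -0.02, 0.0, 1], [0.24, -1.51, -0.19, -0.0, -0.02, 0.0, 1], [0.24, -1.51, -0.2, -0.0, -0.02, 0.0, 1], [0.23, -1.51, -0.2, -0.0, -0.02, 0.0, 1], [0.23, -1.51, -0.21, -0.0, -0.02, 0.0, 1], [0.22, -1.51, -0.21, -0.0, -0.02, 0.0, 1], [0.22, -1.51, -0.22, -0.0, -0.02, 0.0, 1]]
[[0.21, -1.51, -0.22, -0.0, -0.02, 0.0, 1], [0.21, -1.51, -0.23, -0.0, -0.02, 0.0, 1], [0.21, -1.51, -0.23, -0.0, -0.02, 0.0, 1], [0.2, -1.51, -0.23, -0.0, -0.02, 0.0, 1], [0.2, -1.51, -0.24, -0.0, -0.02, 0.0, 1], [0.19, -1.51, -0.24, -0.0, -0.02, 0.0, 1], [0.19, -1.51, -0.25, -0.0, -0.02, 0.0, 1], [0.18, -1.51, -0.25, -0.0, -0.02, 0.0, 1], [0.18, -1.51, -0.25, -0.0, -0.02, 0.0, 1], [0.17, -1.51, -0.26, -0.0, -0.02, 0.0, 1]]
```

>>> {"fn": "drive_tool", "kwargs": {
  "moves": [
    [[0.28,-1.51,-0.12,0,-0.02,0,1],[0.28,-1.51,-0.12,0,-0.02,0,1],[0.28,-1.51,-0.13,0,-0.02,0,1],[0.28,-1.51,-0.14,0,-0.02,0,1],[0.27,-1.51,-0.14,0,-0.02,0,1],[0.27,-1.51,-0.15,0,-0.02,0,1],[0.27,-1.51,-0.15,0,-0.02,0,1],[0.26,-1.51,-0.16,0,-0.02,0,1],[0.26,-1.51,-0.16,0,-0.02,0,1],[0.26,-1.51,-0.17,0,-0.02,0,1]]
  ]
}}

```text
clock: 32.12
position: [0.5569, 0.0295, 0.2325]
ee_rot: [0.98, 0.197, -0.015, 0.003]
contact_force: [0.1, -0.2, -1.7]
finger_gap: 0.0226
```

>>> {"fn": "drive_tool", "kwargs": {
  "moves": [
    [[0.25,-1.51,-0.17,0,-0.02,0,1],[0.25,-1.51,-0.18,0,-0.02,0,1],[0.25,-1.51,-0.18,0,-0.02,0,1],[0.24,-1.51,-0.19,0,-0.02,0,1],[0.24,-1.51,-0.19,0,-0.02,0,1],[0.24,-1.51,-0.2,0,-0.02,0,1],[0.23,-1.51,-0.2,0,-0.02,0,1],[0.23,-1.51,-0.21,0,-0.02,0,1],[0.22,-1.51,-0.21,0,-0.02,0,1],[0.22,-1.51,-0.22,0,-0.02,0,1]]
  ]
}}

```text
clock: 32.95
position: [0.5225, 0.1788, 0.2492]
ee_rot: [0.974, 0.196, -0.113, 0.022]
contact_force: [-0.1, 0.4, -1.2]
finger_gap: 0.0221
```

>>> {"fn": "drive_tool", "kwargs": {
  "moves": [
    [[0.21,-1.51,-0.22,0,-0.02,0,1],[0.21,-1.51,-0.23,0,-0.02,0,1],[0.21,-1.51,-0.23,0,-0.02,0,1],[0.2,-1.51,-0.23,0,-0.02,0,1],[0.2,-1.51,-0.24,0,-0.02,0,1],[0.19,-1.51,-0.24,0,-0.02,0,1],[0.19,-1.51,-0.25,0,-0.02,0,1],[0.18,-1.51,-0.25,0,-0.02,0,1],[0.18,-1.51,-0.25,0,-0.02,0,1],[0.17,-1.51,-0.26,0,-0.02,0,1]]
  ]
}}

```text
clock: 33.78
position: [0.4882, 0.3281, 0.266]
ee_rot: [0.958, 0.193, -0.209, 0.042]
contact_force: [0.6, 0.7, -1.5]
finger_gap: 0.0226
```

>>> {"fn": "drive_tool", "kwargs": {
  "moves": [
    [[0,0,0,0,0,0,1],[0,0,0,0,0,0,1],[0,0,0,0,0,0,1],[0,0,0,0,0,0,1]]
  ]
}}

```text
clock: 34.12
position: [0.4887, 0.3259, 0.2655]
ee_rot: [0.958, 0.192, -0.209, 0.042]
contact_force: [0.6, 0.4, -2.3]
finger_gap: 0.0226
```

Run:
```python
from h import *
from bench import telemetry,vision
s=telemetry.state(); R=Ro.from_quat(s["ee_rot"]); print(s["clock"],s["position"].round(4),"pen axis",R.apply(AT).round(3),"tip",(s["position"]+R.apply(TT)).round(4))
tip=s["position"]+R.apply(TT)
for n in ("scene","side"):
    c=vision.capture(n); W=cloud(c); near=np.hypot(W[...,0]-tip[0],W[...,1]-tip[1])<.03
    for lo,hi in ((.028,.046),(.048,.066)):
        P=W[near&(W[...,2]>tip[2]+lo)&(W[...,2]<tip[2]+hi)]
        if len(P)>8: print(n,lo,len(P),circ(P,.010)[0].round(4))
    P=W[near&(W[...,2]>.02)&(W[...,2]<.075)]; print("tube",circ(P,.023)[0].round(4))
g=np.load("grasp.npy"); plan(s["position"],s["ee_rot"],g[:3]+[0,0,.14],Ro.from_quat(g[3:]),1,1)
```

```text
34.1167 [0.4887 0.3259 0.2655] pen axis [-0.01  -0.003  1.   ] tip [0.4919 0.3269 0.1493]
scene 0.028 27 [0.4923 0.3278]
scene 0.048 30 [0.4928 0.3271]
tube [0.492  0.3269]
side 0.028 19 [0.49   0.3303]
side 0.048 25 [0.4909 0.328 ]
tube [0.489  0.3284]
turn [ 7.62836722e-05 -1.02083922e-02 -2.04690568e-03] dist 0.0016675066830577367
[[-0.02, -0.15, -0.07, 0.0, -0.01, -0.002, 1]]
```

>>> {"fn": "drive_tool", "kwargs": {
  "moves": [
    [[-0.02,-0.15,-0.07,0,-0.01,-0.002,1],[0,0,0,0,0,0,1],[0.42,0,0.9,0,0,0,1],[0.64,0,1.36,0,0,0,1],[0.64,0,1.36,0,0,0,1],[0.64,0,1.36,0,0,0,1],[0.64,0,1.36,0,0,0,1],[0.64,0,1.36,0,0,0,1],[0.64,0,1.36,0,0,0,1],[0.42,0,0.9,0,0,0,1]]
  ]
}}

```text
clock: 35.05
position: [0.487, 0.3287, 0.1534]
ee_rot: [0.956, 0.193, -0.215, 0.043]
contact_force: [-0.6, -0.7, -1.8]
finger_gap: 0.0224
```

>>> {"fn": "drive_tool", "kwargs": {
  "moves": [
    [[0.42,0,0.9,0,0,0,1],[0.21,0,0.45,0,0,0,1],[0,0,0,0,0,0,1],[0,0,0,0,0,0,1]]
  ]
}}

```text
clock: 35.38
position: [0.4879, 0.3289, 0.1409]
ee_rot: [0.957, 0.193, -0.214, 0.042]
contact_force: [1.2, -0.6, -1.1]
finger_gap: 0.0227
```

Run:
```python
from h import *
from bench import telemetry
s=telemetry.state(); R=Ro.from_quat(s["ee_rot"]); print(s["clock"],s["contact_force"].round(1),"pen axis",R.apply(AT).round(3),"tip",(s["position"]+R.apply(TT)).round(4))
g=np.load("grasp.npy"); plan(s["position"],s["ee_rot"],g[:3],Ro.from_quat(g[3:]),1,1)
```

```text
35.3833 [ 1.2 -0.6 -1.1] pen axis [ 0.    -0.001  1.   ] tip [0.4899 0.3296 0.0246]
turn [-2.28661116e-06 -2.65378583e-05  2.12840022e-03] dist 0.014723648020861221
[[0.59, 0.15, 1.34, -0.0, -0.0, 0.002, 1]]
```

>>> {"fn": "drive_tool", "kwargs": {
  "moves": [
    [[0,0.15,0,0,0,0.002,1],[0.12,0,0.26,0,0,0,1],[0.12,0,0.26,0,0,0,1],[0.12,0,0.26,0,0,0,1],[0.08,0,0.18,0,0,0,1],[0.04,0,0.09,0,0,0,1],[0.03,0,0.07,0,0,0,1],[0.02,0,0.05,0,0,0,1],[0,0,0,0,0,0,1],[0,0,0,0,0,0,1]]
  ]
}}

```text
clock: 36.22
position: [0.4882, 0.3275, 0.1279]
ee_rot: [0.957, 0.193, -0.214, 0.043]
contact_force: [0.4, -0.2, -1.3]
finger_gap: 0.023
```

>>> {"fn": "drive_tool", "kwargs": {
  "moves": [
    [[0.03,0,0.06,0,0,0,1],[0.02,0,0.05,0,0,0,1],[0,0,0,0,0,0,1],[0,0,0,0,0,0,1]]
  ]
}}

```text
clock: 36.55
position: [0.4881, 0.3275, 0.1267]
ee_rot: [0.957, 0.192, -0.214, 0.043]
contact_force: [-0.1, 1.4, -0.7]
finger_gap: 0.0227
```

>>> {"fn": "drive_tool", "kwargs": {
  "moves": [
    [[0.02,0,0.05,0,0,0,1],[0.02,0,0.05,0,0,0,1],[0,0,0,0,0,0,1],[0,0,0,0,0,0,1]]
  ]
}}

```text
clock: 36.88
position: [0.4882, 0.3274, 0.1262]
ee_rot: [0.957, 0.192, -0.214, 0.043]
contact_force: [-0.0, -0.1, 4.6]
finger_gap: 0.0223
```

>>> {"fn": "drive_tool", "kwargs": {
  "moves": [
    [[0,0,0,0,0,0,0.7],[0,0,0,0,0,0,0.65],[0,0,0,0,0,0,0.6],[0,0,0,0,0,0,0.5],[0,0,0,0,0,0,0.3],[0,0,0,0,0,0,0.1],[0,0,0,0,0,0,0.1],[0,0,0,0,0,0,0.1]]
  ],
  "force": 30
}}

```text
clock: 37.55
position: [0.4881, 0.3274, 0.1256]
ee_rot: [0.957, 0.192, -0.214, 0.043]
contact_force: [0.3, -0.4, 0.7]
finger_gap: 0.0765
```

>>> {"fn": "drive_tool", "kwargs": {
  "moves": [
    [[0,0,-0.5,0,0,0,0.1],[0,0,-1.2,0,0,0,0.1],[0,0,-1.8,0,0,0,0.1],[0,0,-2,0,0,0,0.1],[0,0,-2,0,0,0,0.1],[0,0,-2,0,0,0,0.1],[0,0,-2,0,0,0,0.1],[0,0,-1,0,0,0,0.1],[0,0,0,0,0,0,0.1],[0,0,0,0,0,0,0.1]]
  ]
}}

```text
clock: 38.38
position: [0.5375, 0.3478, 0.2389]
ee_rot: [0.957, 0.192, -0.214, 0.043]
contact_force: [-0.7, -0.4, -0.6]
finger_gap: 0.0769
```

Run:
```python
from h import *
from bench import telemetry,vision
s=telemetry.state(); print(s["clock"],s["position"].round(4),s["contact_force"].round(1))
ims=[]
for n in ("scene","side"):
    c=vision.capture(n); W=cloud(c); o=np.load(n+".npz"); W0=cloud(o)
    for k,A in (("before",W0),("after",W)):
        near=np.hypot(A[...,0]-.4905,A[...,1]-.328)<.03
        P=A[near&(A[...,2]>.095)&(A[...,2]<.16)]; C=A[near&(A[...,2]>.081)&(A[...,2]<.2)]
        U=A[(np.hypot(A[...,0]-.665,A[...,1]+.01)<.12)&(A[...,2]>.03)&(A[...,2]<.12)]
        print(n,k,"body",circ(P,.012)[0].round(4),"top z",np.nanmax(C[:,2]).round(4),"bracket",U.mean(0).round(4))
    ims.append(cv2.resize(c["image"][:,:,::-1],(400,300)))
    K=c["mtx"]; p=c["R"]@np.array([.49,.328,.1])+c["t"]; u,v=((K@p)[:2]/p[2]).astype(int)
    ims.append(cv2.resize(c["image"][v-45:v+45,u-60:u+60,::-1],(400,300)))
cv2.imwrite("pics/end.png",np.vstack([np.hstack(ims[:2]),np.hstack(ims[2:])]))
```

```text
38.3833 [0.5375 0.3478 0.2389] [-0.7 -0.4 -0.6]
scene before body [0.4917 0.3278] top z 0.177 bracket [ 0.6797 -0.0115  0.076 ]
scene after body [0.4916 0.3283] top z 0.1772 bracket [ 0.6794 -0.0109  0.0761]
side before body [0.4894 0.3289] top z 0.178 bracket [ 0.6649 -0.0107  0.0754]
side after body [0.4891 0.33  ] top z 0.1811 bracket [ 0.6649 -0.0107  0.0754]
```

View pics/end.png

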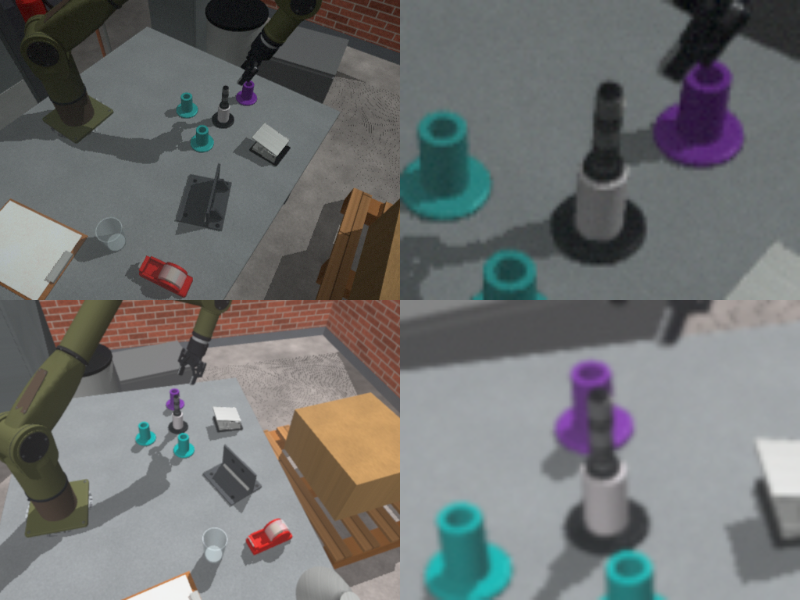

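The pen stands upright with its collar on the rim, the gripper is clear, the bracket has not moved, and everything else looks in place. Handing in.

```bash
python3 -c "
from bench import workorder; print(workorder.close_job())"
```

```text
the job is handed in; nothing more can be done
None
```

I drew the pen along the whole weld from left to right, set it back in its stand, and handed the job in at about 38.5 s of the 72 s allowed.

**The run**
- **Speed and lean:** the pen moved at about 2 cm/s with a 35° lean throughout.
- **Position:** the tip stayed within about 2 mm of the weld line by my measurements. It started about 1–2 mm before the left end and finished about 3 mm past the right end.
- **Force:** contact was about 2–3 N, briefly about 3–3.5 N. It was near zero as the tip came onto the left end and again past the right end.

**What went differently**
- **Regrip:** the first grip, straight along the pen, ran into the limits of two wrist joints at the weld. I put the pen back in the stand and regripped it with the tool tilted 25°, which worked.
- **Probe:** before the run I lightly touched the weld about 3 mm in from its left end to find its height, then lifted and started from the end.

**Last checks**
- **Pen:** it is upright with its collar on the rim, within about 1 mm of where it started. The side camera gave its top as 3 mm higher than at the start, while the scene camera showed no change. I took the side reading as noise because the collar looks seated.
- **Surroundings:** the bracket measured unmoved, to under 1 mm. The tumbler, tape dispenser and hole punch look undisturbed by eye; I did not measure them. The gripper is clear of everything.

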